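# Shut the instrument cover and lock its two quarter-turn studs

### The arm

A 6-joint arm with a two-finger parallel gripper is mounted at the origin on the work surface. World frame = base frame: x ahead of the robot, y to its left, z up, the work surface at z = 0. Lengths are in m, angles in rad, forces in N, time in s.
With the tool pointing down it reaches from about 0.35 to 0.975 m from the base axis. Payload 4.9 kg.
Tool frame: the origin (TCP) lies at the very end of the fingers, on their centre line; the grasp point (between the pads) lies behind it (manip.grip_depth is the z of the grasp point in the tool frame, in m); z points along the fingers, y is the direction in which the jaws open and shut (so a half turn about z gives the same grasp; the last joint's range is limited). The gripper opens to 85 mm and grips with 20 to 120 N. Pads are 22 mm wide; open, the fingers measure 114 mm over their backs; the gripper's body (76 mm by 85 mm) begins 54 mm behind the grasp point. The pads swing forward as they close: fully open they stand 13 mm farther back than shut.
Start: joints at [-1.317, 0.053, 1.613, -0, 1.476, -0.119], TCP at [0.228, -0.582, 0.204] pointing down, gripper open.
Joint ranges: [-3.01, 3.01], [-1.01, 2.22], [0.06, 2.58], [-1.02, 4.17], [0.09, 2.62], [-3.14, 3.14]. Speed limits (rad/s): [2.57, 2.57, 3.14, 3.14, 3.14, 3.14].

### API

Orientations are given as a unit quaternion [w, x, y, z].
In Python, from plant import state, optics, manip, silhouettes, place_of gives the robot as it stands. The module is installed in compiled form; this text tells all that it offers.
- The arm moves only by the tool jog_arm, never from a script. Its argument "increments" is a list of rows, each an object with "slide": the shift along the tool's x, y, z in mm, a list of three; "rotation": the turn, a rotation vector about the tool's x, y, z in degrees, a list of three. A call has 1 to 20 rows; each row shifts and turns the commanded pose from where the row before left it, along the tool's axes as they then stand; what a row does not reach is not made up. A row lasts 1/12 s, in which the tool goes at most 41.7 mm and 7.16 degrees, less where a joint would pass 70% of its speed; a pose out of reach is approached as far as the arm can. A call with a gripper value outside its range is refused whole. "fingers" is the opening, from 0 (shut) to 1 (fully open), set as the call begins (left out, the last holds). The fingers move at their own pace and stop on an object; the grip force is fixed at half the most. Time passes only in rows, so rows that do not move let the fingers close. It gives the time, the measured TCP pose, the force and the opening at its end, in the units of the state.
- state(): the state, without advancing time (a new reading comes with each control period).
- optics.grab_frame(name): name is "scene" or "top" or "wrist"; returns a dict with "frame" (400x640x3 uint8, blue, green, red), "camera_matrix" (3x3 intrinsics, pixels), "R" (3x3) and "t" (3): a world point X has camera coordinates R X + t. Camera axes: x right, y down, z forward; pixel columns grow to the right and rows downward; lengths in m; the calibration is good to about 2 mm. A picture is of the moment at which its call begins. There is no depth.
- manip.job_done(): hands the job in, once; it reports no verdict.
Trained networks look in the newest picture that a camera, given by its name, has taken for a name from the list of things; names that differ only in an ending like _2 or _b are one class to them, and where a whole thing is asked for, a point or a joint stands for the part that bears it (a point fixed in the world has none). Each returns a list of dicts, best first, with "score" (0 to 1); they miss things now and then, are a little off and sometimes report something else, mostly with a low value. They report only what shows in the picture. A call takes as long as a camera call.
- silhouettes(thing, camera): "mask" (400x640 bool, what is visible of it) and "bbox" ([left, top, right, bottom] in pixels, round what is visible of it).
- place_of(thing, camera): "uv" ([column, row] in pixels: a listed point, or the origin of a listed thing).
The state is a dict: "time": time; "joint_pos": joint angles; "joint_vel": joint speeds; "joint_efforts": joint torques, N m; "tool_pos": TCP position; "tool_rot": TCP orientation; "contact_force": force on the tool from outside, world axes, zero at the start; "ft_torque": the same for the moment, N m; "gripper_width": opening from 0.0 (shut) to 1.0 (fully open).
Only numpy, scipy, OpenCV 4.12 (cv2) and the standard library are available. Lean on these libraries where they do the work, as an engineer would, in place of code of your own. Each camera call takes 0.05 s, during which the arm holds its last target.

### The job

Close up the instrument on the bench: push its metal cover fully shut, then lock the cover by pressing each of the two orange quarter-turn studs fully in and turning it a quarter turn clockwise to its stop, so that both wings end up in line with the green marks. Leave the tools and other things around the instrument where they are.

Things in the scene. Friction and masses are not known exactly. Their poses are not given: they have to be found in the camera images.
- chassis: Low pale blue-grey instrument case fixed to the bench, 200 mm (its x) by 380 mm (its y) by 77 mm high. Origin at the centre of its underside, on the bench; z up. Its yaw differs from start to start by up to 15 degrees. The bay with the green circuit board is on its +y half; the cover slides along its y on top of the case.
- cover (a joint): Opening of the sliding cover, m: 0 = fully shut (at its stop), grows towards the case's -y, at most 0.105. Starts 0.05 to 0.10; about 5 N of friction, stays where left. It is an aluminium plate 196 (case x) by 190 mm (case y), top face 81 mm above the bench; shut, its centre is at case x 0, y +90 mm. It carries both studs along.
- flange (a point): Point on the cover's upright push flange: the middle of its upper edge, on the face towards the case's -y, the face to push to shut the cover (push towards the case's +y). The flange is 140 mm long (case x), 8 mm thick, stands 30 mm above the cover plate; this point is 111 mm above the bench.
- wing_a (a point): Centre of the top face of stud A's orange wing (stud on the robot's side): a bar 64 x 12 mm, 16 mm high, on an upright axis. Site x runs along the bar and turns with it; z up. It starts along the case's x (within 6 deg), its top 30 mm above the cover plate; fully in: top 18 mm, underside 2 mm above the plate. Cover shut: axis at case x -45, y +80 mm. The plate around it is flat.
- wing_b (a point): The same for stud B (on the far side from the robot); with the cover shut its axis is at case x +45 mm, y +135 mm.
- press_a (a joint): How far stud A is pressed in, m: 0 = out, 0.012 = fully in. It moves straight down, takes about 8 N, and stays where it is left. It can go in only when the cover is shut: before that its cross pin rests on the steel strip underneath.
- press_b (a joint): The same for stud B.
- turn_a (a joint): Turn of stud A's wing, rad, clockwise seen from above: 0 = across the slide (unlocked), 1.571 = along the slide, in line with the two green marks on the cover (locked, at its stop). It turns only when the stud is pressed fully in; turning it takes about 0.05 N m (2 to 3 N at the end of the wing) and it stays where it is left. Starts at 0 to 0.1.
- turn_b (a joint): The same for stud B.
- multimeter: Bystander: dark hand meter 160 x 80 x 32 mm lying beside the case's +y end; origin at the centre of its underside.
- strippers: Bystander: wire strippers with blue handles, 160 mm long, lying beside the case's -y end; origin at the underside.
- driver: Bystander: green screwdriver, 170 mm, lying along the far side of the case; origin at the underside.
- tape: Bystander: white roll of tape, 72 mm across, 20 mm high, on the robot's side of the case; origin at the underside's centre.
- flux: Bystander: small white bottle with a red cap, 44 mm across, 110 mm high, to the robot's left; origin at the underside's centre.
- mouse: Bystander: black computer mouse 100 mm long, to the right of the robot; origin at the underside's centre.

How it is judged:
On the way, in this order (a step that is already met when the one before it is completed fails the run):
1. the cover is pushed fully shut (within 4 mm), both studs still unlocked (value of joint cover below 0.004 m and value of joint each of turn_a, turn_b below 0.3 rad), for 0.2 s.
2. one stud, either one, is pressed in and turned to its stop (within 10 degrees) (((value of joint press_a above 0.009 m and value of joint turn_a above 1.39 rad) or (value of joint press_b above 0.009 m and value of joint turn_b above 1.39 rad))), for 0.2 s.
At the end, for the whole second after the job is handed in: The cover is shut to within 4 mm, and both studs are pressed in (at least 9 of 12 mm) and turned clockwise to their stops (within 10 degrees of the quarter turn) (value of joint cover below 0.004 m and value of joint each of press_a, press_b above 0.009 m and value of joint each of turn_a, turn_b above 1.39 rad); the robot touches nothing.
It fails at once if a bystander (meter, strippers, screwdriver, tape, bottle, mouse) is shoved more than 30 mm from its place (distance of any of multimeter, strippers, driver, tape, flux, mouse from where it was at the start of the episode above 0.03 m).
It also fails if it takes over 54 s, if anything falls off the work surface, if the arm or the gripper's body presses on something with over 40 N, if the wrist force passes 120 N, or if a joint passes its speed limit or range.

## Working session

There is one attempt and no reset: what is moved stays moved. The work goes in short steps, Python scripts to look and compute and a tool call to move; the robot and the scene stay as the last step left them, time stands still between calls to the robot, and variables do not carry over. Pictures are saved under pics/ and viewed, and the job is handed in when it is done.

Besides the shell and the picture viewer there is one more tool, called after "Emit:" in YAML: its name, and indented under it one key for each argument. jog_arm: Moves the arm, as the interface text tells. Its arguments: {"type":"object","properties":{"increments":{"type":"array","items":{"type":"object","properties":{"slide":{"type":"array","items":{"type":"number"}},"rotation":{"type":"array","items":{"type":"number"}}}}},"fingers":{"type":"number"}},"required":["increments"]}

```bash
mkdir -p pics
cat > h.py <<'E'
import numpy as np, cv2
from plant import state, optics, manip, silhouettes, place_of
def ray(f,uv):
    K=np.array(f['camera_matrix']);R=np.array(f['R']);t=np.array(f['t'])
    d=R.T@np.linalg.solve(K,[uv[0],uv[1],1]);return -R.T@t,d
def atz(f,uv,z):
    o,d=ray(f,uv);return o+d*(z-o[2])/d[2]
def proj(f,X):
    c=np.array(f['R'])@np.array(X)+np.array(f['t']);p=np.array(f['camera_matrix'])@c;return p[:2]/p[2]
E
python3 - <<'E'
from h import *
s=state();print(s['time'],s['tool_pos'],s['tool_rot'],s['contact_force'],manip.grip_depth)
for n in('scene','top'):
    f=optics.grab_frame(n);cv2.imwrite(f'pics/{n}0.png',f['frame'])
    for th,z in(('chassis',0),('flange',.111),('wing_a',.111),('wing_b',.111)):
        for r in place_of(th,n)[:3]: print(n,th,r['score'],np.round(r['uv'],1),np.round(atz(f,r['uv'],z),4))
print(state()['time'])
E
```

```text
0.0 [ 0.22744646 -0.5814113   0.20304383] [-1.04393709e-03  9.82677696e-01  1.85319850e-01 -9.24756888e-05] [0.38863469 0.26908496 1.094295  ] -0.0187
scene chassis 0.9 [319.2 227.8] [ 0.5256 -0.042   0.    ]
scene flange 0.89 [289.8 197.9] [ 0.5347 -0.1315  0.111 ]
scene wing_a 0.42 [452.8 208.1] [0.409  0.3263 0.111 ]
scene wing_a 0.41 [327.8 196.6] [ 0.4902 -0.0272  0.111 ]
scene wing_a 0.41 [331.3 222.6] [0.5833 0.0167 0.111 ]
scene wing_b 0.42 [452.8 208.1] [0.409  0.3263 0.111 ]
scene wing_b 0.41 [327.8 196.6] [ 0.4902 -0.0272  0.111 ]
scene wing_b 0.41 [331.3 222.6] [0.5833 0.0167 0.111 ]
top chassis 0.83 [334.2 184.3] [ 0.5412 -0.0549  0.    ]
top flange 0.72 [458.2 282.6] [ 0.2836 -0.3726  0.111 ]
top flange 0.59 [359.6 180.9] [ 0.5362 -0.1184  0.111 ]
top wing_a 0.58 [310.  162.3] [0.5815 0.0117 0.111 ]
top wing_a 0.5 [329.7 196. ] [ 0.4946 -0.042   0.111 ]
top wing_b 0.58 [310.  162.3] [0.5815 0.0117 0.111 ]
top wing_b 0.5 [329.7 196. ] [ 0.4946 -0.042   0.111 ]
0.5
```

View pics/scene0.png

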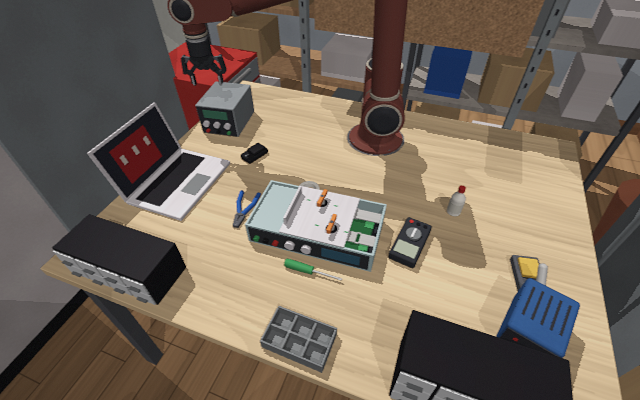

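View pics/top0.png

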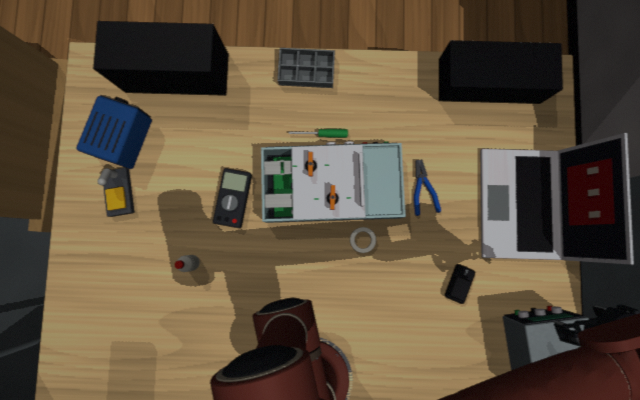

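Emit:
jog_arm:
  increments:
    - {"slide": [0, 0, -30]}
    - {"slide": [0, 0, -30]}
    - {"slide": [0, 0, -30]}
    - {"slide": [26.8, -21.7, -10], "rotation": [0, 0, -7]}
    - {"slide": [29.2, -18.3, 0], "rotation": [0, 0, -7]}
    - {"slide": [31.2, -14.6, 0], "rotation": [0, 0, -7]}
    - {"slide": [32.8, -10.7, 0], "rotation": [0, 0, -7]}
    - {"slide": [33.8, -6.6, 0], "rotation": [0, 0, -7]}
    - {"slide": [34.4, -2.5, 0], "rotation": [0, 0, -7]}
    - {"slide": [34.5, 1.8, 0], "rotation": [0, 0, -7]}
    - {"slide": [34, 5.9, 0], "rotation": [0, 0, -7]}
    - {"slide": [33, 10, 0], "rotation": [0, 0, -7]}
    - {"slide": [31.5, 14, 0], "rotation": [0, 0, -7]}
    - {"slide": [29.6, 17.7, 0], "rotation": [0, 0, -7]}
    - {"slide": [27.2, 21.2, 0], "rotation": [0, 0, -7]}
    - {"slide": [24.5, 24.3, 0], "rotation": [0, 0, -7]}
    - {"slide": [21.3, 27.1, 0], "rotation": [0, 0, -7]}
    - {"slide": [17.8, 29.5, 0], "rotation": [0, 0, -7]}
    - {"slide": [0, 0, 0], "rotation": [0, 0, -7]}
  fingers: 0

```text
invalid input
```

Run:
```python
from h import *
from scipy.spatial.transform import Rotation as Ro
s=state();print(s['time'],s['tool_pos'],s['joint_pos'],s['gripper_width'])
q=s['tool_rot'];T=Ro.from_quat([q[1],q[2],q[3],q[0]]).as_matrix();print(T.round(3))
n='wrist'
f=optics.grab_frame(n);cv2.imwrite(f'pics/{n}0.png',f['frame'])
R=np.array(f['R']);c=-R.T@f['t'];print('cam in tool',T.T@(c-s['tool_pos']),(T.T@R.T).round(3))
for th,z in(('chassis',0),('flange',.111),('wing_a',.111),('wing_b',.111)):
        for r in place_of(th,n)[:3]: print(n,th,r['score'],np.round(r['uv'],1),np.round(atz(f,r['uv'],z),4))
```

```text
0.5 [ 0.22761106 -0.58206102  0.20430639] [-1.31701542e+00  5.26851127e-02  1.61291073e+00 -4.84215317e-05
  1.47597835e+00 -1.18959888e-01] 1.0007256889210696
[[ 0.931  0.364 -0.   ]
 [ 0.364 -0.931 -0.   ]
 [-0.     0.    -1.   ]]
cam in tool [ 0.08057873 -0.00083667 -0.16944335] [[ 0.001 -0.95  -0.313]
 [ 1.     0.001 -0.   ]
 [ 0.001 -0.313  0.95 ]]
```

View pics/wrist0.png

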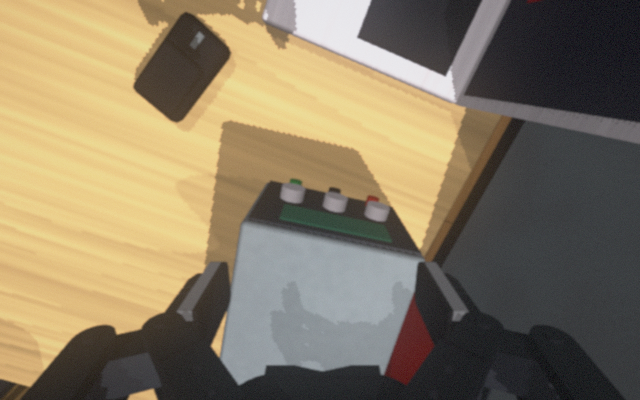

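The wrist view shows the grey supply below the fingers at (320,290) and the mouse at (185,65). The call was probably refused because some rows had no rotation, so I'll give both fields in every row.

Emit:
jog_arm:
  increments:
    - {"slide": [0, 0, -30], "rotation": [0, 0, 0]}
    - {"slide": [0, 0, -30], "rotation": [0, 0, 0]}
    - {"slide": [0, 0, -30], "rotation": [0, 0, 0]}
    - {"slide": [26.8, -21.7, -10], "rotation": [0, 0, -7]}
    - {"slide": [29.2, -18.3, 0], "rotation": [0, 0, -7]}
    - {"slide": [31.2, -14.6, 0], "rotation": [0, 0, -7]}
    - {"slide": [32.8, -10.7, 0], "rotation": [0, 0, -7]}
    - {"slide": [33.8, -6.6, 0], "rotation": [0, 0, -7]}
    - {"slide": [34.4, -2.5, 0], "rotation": [0, 0, -7]}
    - {"slide": [34.5, 1.8, 0], "rotation": [0, 0, -7]}
    - {"slide": [34, 5.9, 0], "rotation": [0, 0, -7]}
    - {"slide": [33, 10, 0], "rotation": [0, 0, -7]}
    - {"slide": [31.5, 14, 0], "rotation": [0, 0, -7]}
    - {"slide": [29.6, 17.7, 0], "rotation": [0, 0, -7]}
    - {"slide": [27.2, 21.2, 0], "rotation": [0, 0, -7]}
    - {"slide": [24.5, 24.3, 0], "rotation": [0, 0, -7]}
    - {"slide": [21.3, 27.1, 0], "rotation": [0, 0, -7]}
    - {"slide": [17.8, 29.5, 0], "rotation": [0, 0, -7]}
    - {"slide": [0, 0, 0], "rotation": [0, 0, -7]}
  fingers: 0

```text
time: 2.33
tool_pos: [0.4845, -0.1275, 0.3045]
tool_rot: [0.0, 0.39, 0.921, 0.001]
contact_force: [-0.7, -0.4, 0.6]
gripper_width: -0.001
```

Run:
```python
from h import *
from scipy.spatial.transform import Rotation as Ro
s=state();print(s['time'],s['tool_pos'],s['joint_pos'],s['gripper_width'])
q=s['tool_rot'];T=Ro.from_quat([q[1],q[2],q[3],q[0]]).as_matrix();print(T.round(3))
n='wrist'
f=optics.grab_frame(n);cv2.imwrite(f'pics/{n}1.png',f['frame'])
for th,z in(('chassis',0),('flange',.111),('wing_a',.111)):
        for r in place_of(th,n)[:3]: print(n,th,r['score'],np.round(r['uv'],1),np.round(atz(f,r['uv'],z),4))
```

```text
2.3333 [ 0.48447701 -0.12746721  0.30445487] [-0.40746546 -0.2879827   1.76129852  0.0024882   1.667911   -1.17640892] -0.0006727519454847805
[[-0.696  0.718  0.001]
 [ 0.718  0.696  0.002]
 [ 0.001  0.002 -1.   ]]
wrist chassis 0.79 [388.5 134.6] [ 0.5367 -0.0414  0.    ]
wrist flange 0.91 [360.2 197.3] [ 0.5414 -0.1203  0.111 ]
wrist wing_a 0.92 [375.2 123.1] [ 0.4915 -0.0497  0.111 ]
wrist wing_a 0.68 [470.6 138. ] [0.5797 0.0133 0.111 ]
```

View pics/wrist1.png

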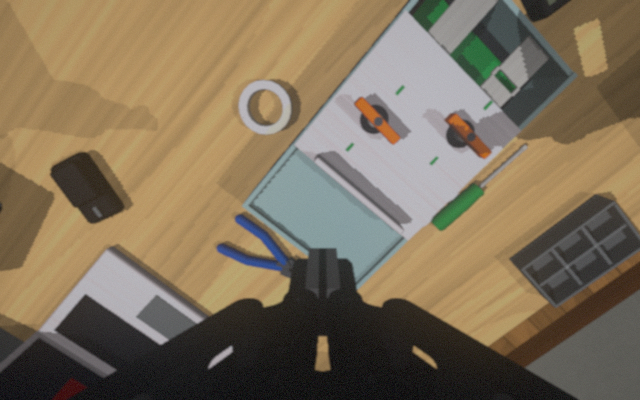

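Run:
```python
from h import *
f=optics.grab_frame('wrist')
P={}
for k,uv,z in(('edge0',(245,206),.077),('edge1',(412,2),.077),('cornR',(573,73),.077),('mA1',(401,90),.081),('mA0',(350,147),.081),('mB1',(488,105),.081),('mB0',(434,161),.081),('A',(375.2,123.1),.111),('B',(470.6,138),.111),('fl0',(318,155),.111),('fl1',(410,232),.111)):
    P[k]=atz(f,uv,z);print(k,P[k].round(4))
y=lambda a,b:np.degrees(np.arctan2(-(P[b]-P[a])[0],(P[b]-P[a])[1]))
print('yaw',y('edge0','edge1'),y('mA0','mA1'),y('mB0','mB1'))
d=P['B']-P['A'];print(np.degrees(np.arctan2(d[1],d[0]))-31.43,np.hypot(*d[:2]))
cv2.imwrite('pics/crop1.png',cv2.resize(f['frame'][60:270,230:500],None,fx=2.9,fy=2.8,interpolation=2))
```

```text
edge0 [ 0.4489 -0.2424  0.077 ]
edge1 [0.4334 0.0619 0.077 ]
cornR [0.621  0.1405 0.077 ]
mA1 [ 0.4904 -0.0075  0.081 ]
mA0 [ 0.4938 -0.0942  0.081 ]
mB1 [0.5767 0.0508 0.081 ]
mB0 [ 0.5813 -0.0356  0.081 ]
A [ 0.4904 -0.0551  0.111 ]
B [0.5794 0.0064 0.111 ]
fl0 [ 0.4687 -0.1238  0.111 ]
fl1 [ 0.6153 -0.1161  0.111 ]
yaw 2.914250288090047 2.213538775912023 3.0360892282251215
3.1783189165023487 0.10815211441143095
```

View pics/crop1.png

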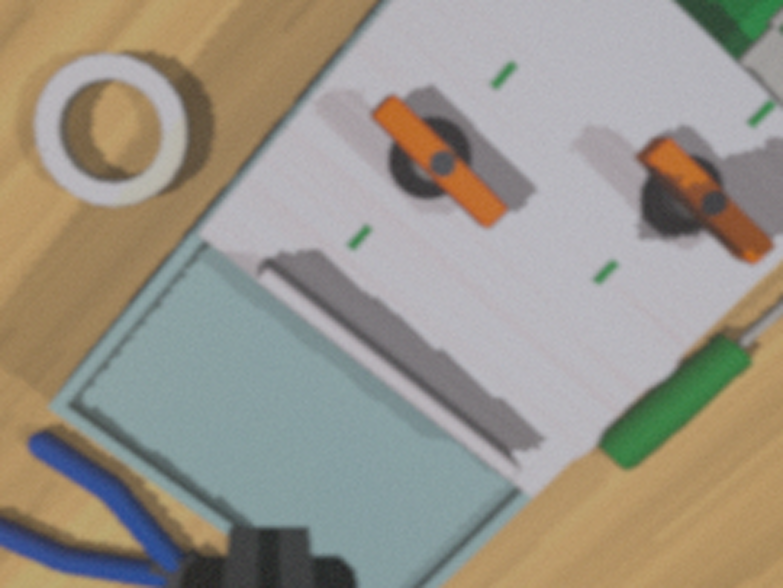

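Emit:
jog_arm:
  increments:
    - {"slide": [0, 0, 0], "rotation": [0, 0, -7]}
    - {"slide": [0, 0, 0], "rotation": [0, 0, -7]}
    - {"slide": [0, 0, 0], "rotation": [0, 0, -7]}
    - {"slide": [0, 0, 0], "rotation": [0, 0, -7]}
    - {"slide": [0, 0, 0], "rotation": [0, 0, -7]}
    - {"slide": [0, 0, 0], "rotation": [0, 0, -7]}
    - {"slide": [0, 0, 0], "rotation": [0, 0, -6.8]}
    - {"slide": [-27.6, -22.6, 30], "rotation": [0, 0, 0]}
    - {"slide": [-27.6, -22.6, 30], "rotation": [0, 0, 0]}
    - {"slide": [0, 0, 40], "rotation": [0, 0, 0]}
    - {"slide": [0, 0, 40], "rotation": [0, 0, 0]}
    - {"slide": [0, 0, 0], "rotation": [0, 0, 0]}
    - {"slide": [0, 0, 0], "rotation": [0, 0, 0]}
  fingers: 0

```text
time: 3.67
tool_pos: [0.5313, -0.1708, 0.1681]
tool_rot: [-0.003, -0.017, 1.0, 0.001]
contact_force: [-0.1, 0.0, 0.2]
gripper_width: 0.002
```

```bash
cat > look.py <<'E'
import sys
from h import *
from scipy.spatial.transform import Rotation as Ro
tag=sys.argv[1]
s=state();q=s['tool_rot'];T=Ro.from_quat([q[1],q[2],q[3],q[0]]).as_matrix()
p=np.array(s['tool_pos']);print(s['time'],p,'yaw',np.degrees(np.arctan2(T[1,0],T[0,0])),'F',np.round(s['contact_force'],1),'j6',s['joint_pos'][5])
for n in sys.argv[2].split(','):
    f=optics.grab_frame(n);cv2.imwrite(f'pics/{n}{tag}.png',f['frame'])
    for th,z in(('flange',.111),('wing_a',float(sys.argv[3]))):
        for r in place_of(th,n)[:3]:
            X=atz(f,r['uv'],z);print(n,th,r['score'],np.round(r['uv'],1),X.round(4),'tool mm',(1000*T.T@(X-p)).round(1))
E
python3 look.py 2 wrist,top .111
```

```text
3.6667 [ 0.5312998  -0.17075928  0.16809487] yaw -178.01314473000213 F [-0.1  0.   0.2] j6 -2.0497527988057795
wrist flange 0.64 [383.9 223.5] [ 0.5418 -0.1225  0.111 ] tool mm [-12.4  47.7  57.2]
wrist wing_a 0.96 [497.3 162.8] [ 0.4926 -0.046   0.111 ] tool mm [ 34.1 125.9  57.6]
wrist wing_a 0.74 [548.4 273.2] [0.58  0.013 0.111] tool mm [-55.3 181.8  57.3]
top flange 0.92 [357.4 180.2] [ 0.5378 -0.1127  0.111 ] tool mm [-8.9 57.7 57.2]
top flange 0.7 [189.8 260.2] [0.3204 0.3091 0.111 ] tool mm [193.9 486.7  59.5]
top wing_a 0.54 [331.2 197.2] [ 0.4916 -0.046   0.111 ] tool mm [ 35.  125.9  57.6]
```

View pics/wrist2.png

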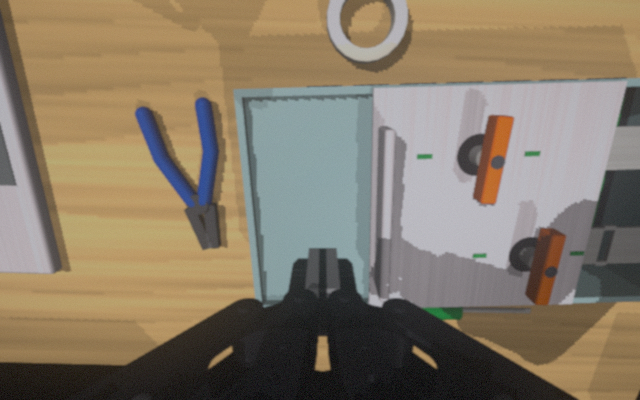

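Emit:
jog_arm:
  increments:
    - {"slide": [-6, 0, 25], "rotation": [0, 0, -1]}
    - {"slide": [-5, 0, 25], "rotation": [0, 0, 0]}
    - {"slide": [0, 0, 15], "rotation": [0, 0, 0]}
    - {"slide": [0, 0, 10], "rotation": [0, 0, 0]}
    - {"slide": [0, 10, 0], "rotation": [0, 0, 0]}
    - {"slide": [0, 10, 0], "rotation": [0, 0, 0]}
    - {"slide": [0, 6, 0], "rotation": [0, 0, 0]}
    - {"slide": [0, 6, 0], "rotation": [0, 0, 0]}
    - {"slide": [0, 6, 0], "rotation": [0, 0, 0]}
    - {"slide": [0, 8, 0], "rotation": [0, 0, 0]}
    - {"slide": [0, 8, 0], "rotation": [0, 0, 0]}
    - {"slide": [0, 8, 0], "rotation": [0, 0, 0]}
    - {"slide": [0, 8, 0], "rotation": [0, 0, 0]}
    - {"slide": [0, 8, 0], "rotation": [0, 0, 0]}

```text
time: 5.13
tool_pos: [0.5401, -0.0913, 0.0956]
tool_rot: [-0.0, -0.028, 1.0, 0.0]
contact_force: [-0.4, 0.3, 0.1]
gripper_width: -0.0
```

```bash
python3 look.py 3 wrist .111
```

```text
5.1333 [ 0.54008042 -0.09134213  0.09563801] yaw -176.8355602298504 F [-0.4  0.3  0.1] j6 -1.9294547011004946
wrist flange 0.84 [261.3 252.5] [ 0.5411 -0.1227  0.111 ] tool mm [  0.7 -31.4 -15.4]
wrist wing_a 0.79 [498.1 322.6] [0.5784 0.013  0.111 ] tool mm [-44.1 102.  -15.4]
wrist wing_a 0.64 [418.  170.7] [ 0.4924 -0.0463  0.111 ] tool mm [ 45.1  47.7 -15.4]
```

View pics/wrist3.png

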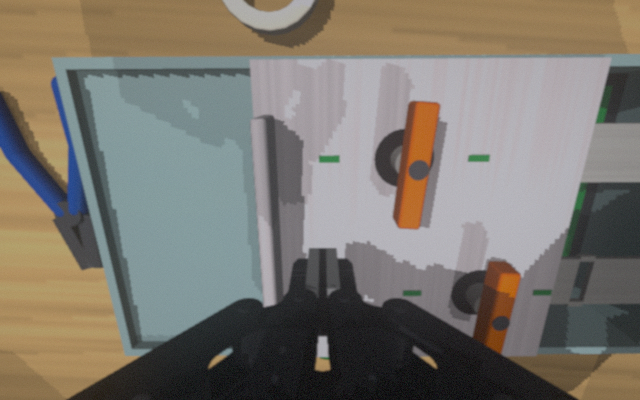

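The picture shows the flange still at (262,250) with the fingertips at (322,255), so they are on the wing side of it. The cover hasn't moved. I'll lift, go back over the flange and check the height before pushing again.

Emit:
jog_arm:
  increments:
    - {"slide": [0, 0, -25], "rotation": [0, 0, 0]}
    - {"slide": [0, 0, -25], "rotation": [0, 0, 0]}
    - {"slide": [0, 0, 0], "rotation": [0, 0, 0]}
    - {"slide": [0, -20, 0], "rotation": [0, 0, 0]}
    - {"slide": [0, -20, 0], "rotation": [0, 0, 0]}
    - {"slide": [0, -20, 0], "rotation": [0, 0, 0]}
    - {"slide": [0, -20, 0], "rotation": [0, 0, 0]}
    - {"slide": [0, 0, 25], "rotation": [0, 0, 0]}
    - {"slide": [0, 0, 25], "rotation": [0, 0, 0]}
    - {"slide": [0, 0, 4], "rotation": [0, 0, 0]}
    - {"slide": [0, 0, 0], "rotation": [0, 0, 0]}
    - {"slide": [0, 0, 0], "rotation": [0, 0, 0]}
    - {"slide": [0, 0, 0], "rotation": [0, 0, 0]}

```text
time: 6.37
tool_pos: [0.5457, -0.1724, 0.0934]
tool_rot: [0.001, -0.028, 1.0, -0.001]
contact_force: [0.3, 0.4, 0.8]
gripper_width: 0.0
```

```bash
python3 look.py 4 wrist,scene .111; python3 -c "
import cv2
i=cv2.imread('pics/scene4.png')[150:290,220:420];cv2.imwrite('pics/s4c.png',cv2.resize(i,None,fx=4,fy=4))"
```

```text
6.3667 [ 0.54566985 -0.1724359   0.09339869] yaw -176.82476334802024 F [0.3 0.4 0.8] j6 -2.062282975189235
wrist flange 0.71 [413.9 254.6] [ 0.5422 -0.1235  0.111 ] tool mm [  0.7  49.  -17.7]
wrist wing_a 0.67 [590.4 169.7] [ 0.4923 -0.0457  0.111 ] tool mm [ 46.2 129.5 -17.9]
scene flange 0.74 [409.5 244.4] [0.583 0.235 0.111] tool mm [-59.9 404.7 -18. ]
scene flange 0.71 [287.6 200.2] [ 0.5458 -0.1337  0.111 ] tool mm [ -2.3  38.6 -17.6]
scene flange 0.24 [244.3 215.4] [ 0.6444 -0.2247  0.111 ] tool mm [-95.7 -57.6 -17.3]
scene wing_a 0.6 [323.  197.6] [ 0.4991 -0.0391  0.111 ] tool mm [ 39.1 135.6 -17.9]
scene wing_a 0.55 [329.4 220. ] [0.5761 0.0085 0.111 ] tool mm [-40.4 179.  -17.7]
```

View pics/s4c.png

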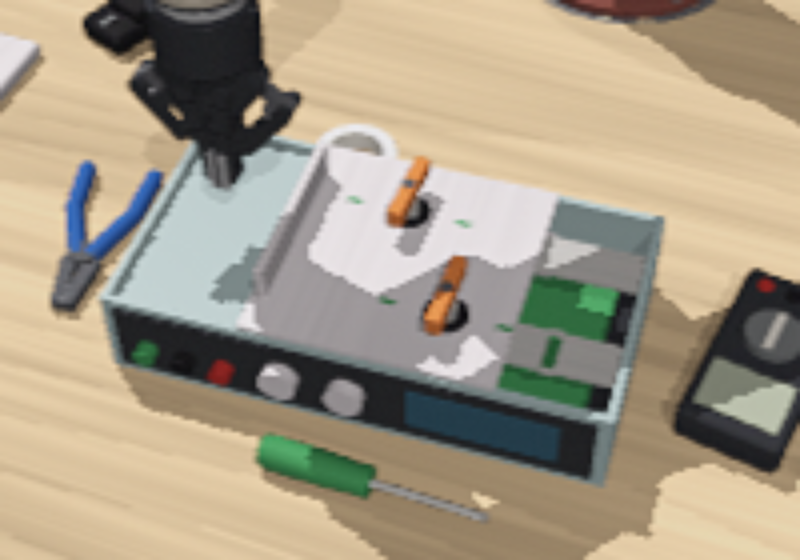

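View pics/wrist4.png

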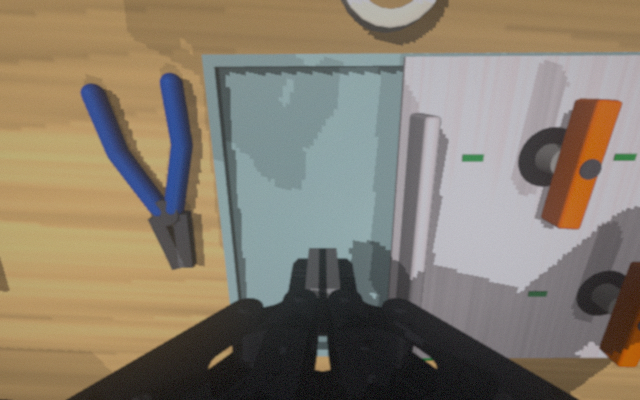

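Now the fingertips at (322,255) are behind the flange, which is at (418,255), and the measured tip height is 93 mm. I'll push in steps and watch the force.

Emit:
jog_arm:
  increments:
    - {"slide": [0, 10, 0], "rotation": [0, 0, 0]}
    - {"slide": [0, 10, 0], "rotation": [0, 0, 0]}
    - {"slide": [0, 8, 0], "rotation": [0, 0, 0]}
    - {"slide": [0, 7, 0], "rotation": [0, 0, 0]}
    - {"slide": [0, 6, 0], "rotation": [0, 0, 0]}
    - {"slide": [0, 6, 0], "rotation": [0, 0, 0]}
    - {"slide": [0, 6, 0], "rotation": [0, 0, 0]}
    - {"slide": [0, 6, 0], "rotation": [0, 0, 0]}

```text
time: 7.33
tool_pos: [0.5413, -0.1125, 0.0917]
tool_rot: [-0.0, -0.028, 1.0, 0.0]
contact_force: [0.8, -0.6, -0.1]
gripper_width: -0.003
```

```bash
python3 look.py 5 wrist .111
```

```text
7.3333 [ 0.54128717 -0.11253344  0.09165365] yaw -176.83624969027719 F [ 0.8 -0.6 -0.1] j6 -1.965607963958424
wrist flange 0.55 [295.6 256.9] [ 0.5418 -0.1254  0.111 ] tool mm [  0.2 -12.9 -19.3]
wrist wing_a 0.61 [540.4 326.1] [0.5776 0.0133 0.111 ] tool mm [-43.2 123.6 -19.3]
wrist wing_a 0.57 [465.2 171.7] [ 0.492  -0.0462  0.111 ] tool mm [ 45.6  68.9 -19.3]
```

View pics/wrist5.png

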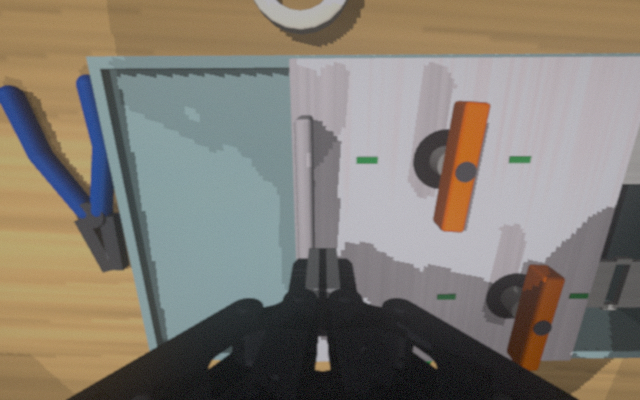

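Run:
```python
from h import *
s=state();p=np.array(s['tool_pos'])
for n in('scene','wrist'):
    f=optics.grab_frame(n);print(n,proj(f,p),'old',proj(f,[.5457,-.1724,.0934]),proj(f,[.5457,-.1724,.1134]))
    im=f['frame'].copy()
    if n=='scene': cv2.imwrite('pics/s5c.png',cv2.resize(im[150:290,220:420],None,fx=4,fy=4))
```

```text
scene [295.031225   205.45459679] old [276.34468098 201.07200216] [275.73714239 196.39356935]
wrist [321.11635266 241.11738169] old [216.77299058 244.10051664] [204.72049647 261.30855893]
```

View pics/s5c.png

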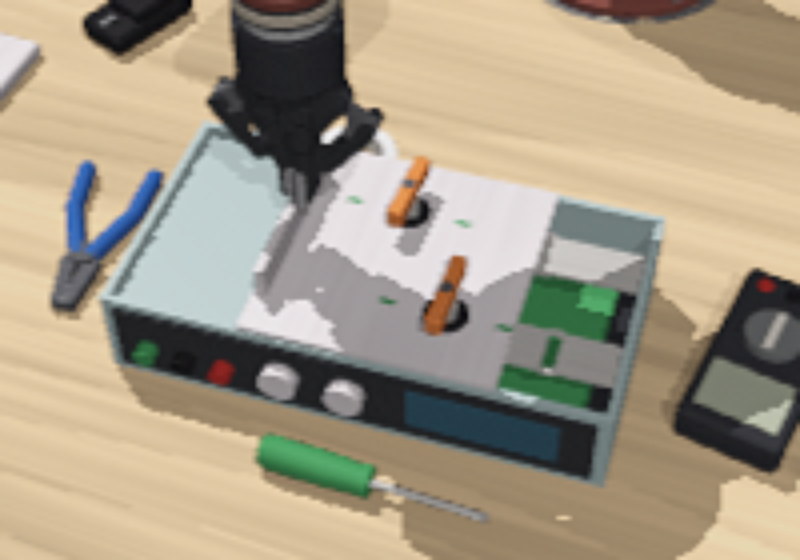

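Both cameras show the real fingertips about 15–19 mm higher than the reported TCP. In the scene picture the tip is at (296,201), but the TCP projects to (295,205). So the fingers slid over the flange's top edge. I'll go back and lower the tool to make up for that.

Emit:
jog_arm:
  increments:
    - {"slide": [0, 0, -20], "rotation": [0, 0, 0]}
    - {"slide": [0, 0, -5], "rotation": [0, 0, 0]}
    - {"slide": [0, -20, 0], "rotation": [0, 0, 0]}
    - {"slide": [0, -20, 0], "rotation": [0, 0, 0]}
    - {"slide": [0, -16, 0], "rotation": [0, 0, 0]}
    - {"slide": [0, 0, 15], "rotation": [0, 0, 0]}
    - {"slide": [0, 0, 12], "rotation": [0, 0, 0]}
    - {"slide": [0, 0, 6], "rotation": [0, 0, 0]}
    - {"slide": [0, 0, 4], "rotation": [0, 0, 0]}
    - {"slide": [0, 0, 3], "rotation": [0, 0, 0]}
    - {"slide": [0, 0, 0], "rotation": [0, 0, 0]}
    - {"slide": [0, 0, 0], "rotation": [0, 0, 0]}

```text
time: 8.58
tool_pos: [0.5446, -0.1688, 0.0768]
tool_rot: [0.0, -0.028, 1.0, -0.0]
contact_force: [-0.6, 0.5, 0.7]
gripper_width: -0.004
```

```bash
python3 look.py 6 wrist,scene .111; python3 -c "
import cv2
i=cv2.imread('pics/scene6.png')[150:290,220:420];cv2.imwrite('pics/s6c.png',cv2.resize(i,None,fx=4,fy=4))"
```

```text
8.5833 [ 0.54461253 -0.16880542  0.07682156] yaw -176.80769484062426 F [-0.6  0.5  0.7] j6 -2.05759503699202
wrist flange 0.66 [415.9 269.7] [ 0.5407 -0.1235  0.111 ] tool mm [  1.4  45.4 -34.2]
wrist wing_a 0.85 [609.4 180.3] [ 0.4924 -0.0464  0.111 ] tool mm [ 45.3 125.1 -34.2]
wrist wing_a 0.52 [416.9 270.2] [ 0.5409 -0.123   0.111 ] tool mm [  1.1  45.9 -34.2]
scene flange 0.64 [290.  199.4] [ 0.5403 -0.1284  0.111 ] tool mm [  2.1  40.6 -34.2]
scene wing_a 0.47 [327.4 221. ] [0.5816 0.0045 0.111 ] tool mm [-46.6 171.  -34.2]
scene wing_a 0.45 [322.8 196.7] [ 0.4958 -0.041   0.111 ] tool mm [ 41.6 130.3 -34.2]
```

View pics/s6c.png

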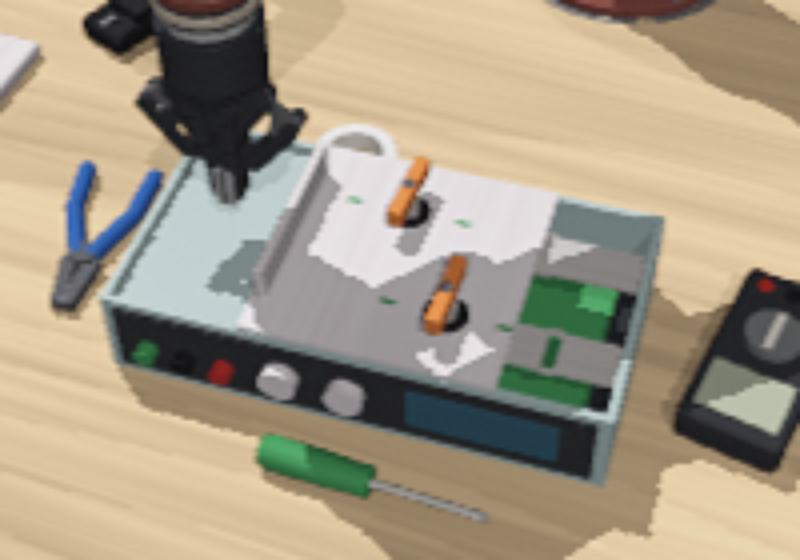

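Emit:
jog_arm:
  increments:
    - {"slide": [0, 10, 0], "rotation": [0, 0, 0]}
    - {"slide": [0, 10, 0], "rotation": [0, 0, 0]}
    - {"slide": [0, 5, 0], "rotation": [0, 0, 0]}
    - {"slide": [0, 5, 0], "rotation": [0, 0, 0]}
    - {"slide": [0, 5, 0], "rotation": [0, 0, 0]}
    - {"slide": [0, 5, 0], "rotation": [0, 0, 0]}
    - {"slide": [0, 5, 0], "rotation": [0, 0, 0]}
    - {"slide": [0, 5, 0], "rotation": [0, 0, 0]}

```text
time: 9.55
tool_pos: [0.5416, -0.1201, 0.0767]
tool_rot: [-0.0, -0.028, 1.0, -0.002]
contact_force: [0.3, -4.2, -1.3]
gripper_width: 0.0
```

```bash
python3 look.py 7 wrist .111
```

```text
9.55 [ 0.54158128 -0.12014978  0.07672019] yaw -176.8323499147036 F [ 0.3 -4.2 -1.3] j6 -1.9758738338236368
wrist flange 0.69 [348.8 271.8] [ 0.5405 -0.1065  0.111 ] tool mm [  0.3  13.6 -34.3]
wrist wing_a 0.96 [537.1 181.5] [ 0.4917 -0.029   0.111 ] tool mm [ 44.8  93.7 -34.6]
wrist wing_a 0.92 [610.7 347.8] [0.5773 0.0325 0.111 ] tool mm [-44.1 150.3 -34.8]
```

View pics/wrist7.png

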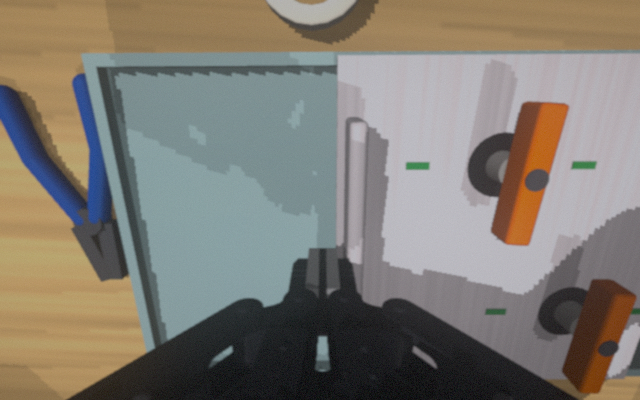

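The flange at (357,195) is moving with the fingers, at about 4 N. I'll keep pushing.

Emit:
jog_arm:
  increments:
    - {"slide": [0, 5, 0], "rotation": [0, 0, 0]}
    - {"slide": [0, 5, 0], "rotation": [0, 0, 0]}
    - {"slide": [0, 5, 0], "rotation": [0, 0, 0]}
    - {"slide": [0, 5, 0], "rotation": [0, 0, 0]}
    - {"slide": [0, 5, 0], "rotation": [0, 0, 0]}
    - {"slide": [0, 5, 0], "rotation": [0, 0, 0]}
    - {"slide": [0, 5, 0], "rotation": [0, 0, 0]}
    - {"slide": [0, 5, 0], "rotation": [0, 0, 0]}
    - {"slide": [0, 4, 0], "rotation": [0, 0, 0]}
    - {"slide": [0, 3, 0], "rotation": [0, 0, 0]}
    - {"slide": [0, 2, 0], "rotation": [0, 0, 0]}
    - {"slide": [0, 0, 0], "rotation": [0, 0, 0]}

```text
time: 10.7
tool_pos: [0.5387, -0.0706, 0.0767]
tool_rot: [-0.0, -0.028, 1.0, -0.001]
contact_force: [-1.9, -3.4, -0.3]
gripper_width: -0.001
```

```bash
python3 look.py 8 wrist .111
```

```text
10.7 [ 0.5386795  -0.07062614  0.07666658] yaw -176.83117760752717 F [-1.9 -3.4 -0.3] j6 -1.8923257668720215
wrist flange 0.61 [349.6 272. ] [ 0.5377 -0.0567  0.111 ] tool mm [  0.3  14.  -34.3]
wrist wing_a 0.89 [608.4 346.2] [0.5737 0.0807 0.111 ] tool mm [-43.3 149.1 -34.5]
```

Emit:
jog_arm:
  increments:
    - {"slide": [0, 2, 0], "rotation": [0, 0, 0]}
    - {"slide": [0, 2, 0], "rotation": [0, 0, 0]}
    - {"slide": [0, 1, 0], "rotation": [0, 0, 0]}
    - {"slide": [0, 0, 0], "rotation": [0, 0, 0]}

```text
time: 11.18
tool_pos: [0.5384, -0.0656, 0.0767]
tool_rot: [-0.0, -0.028, 1.0, -0.0]
contact_force: [-3.3, -4.9, 1.0]
gripper_width: 0.0
```

Emit:
jog_arm:
  increments:
    - {"slide": [0, 1.5, 0], "rotation": [0, 0, 0]}
    - {"slide": [0, 1.5, 0], "rotation": [0, 0, 0]}
    - {"slide": [0, 0, 0], "rotation": [0, 0, 0]}

```text
time: 11.43
tool_pos: [0.5382, -0.0626, 0.0767]
tool_rot: [-0.0, -0.028, 1.0, -0.0]
contact_force: [-1.8, -4.7, 1.0]
gripper_width: -0.001
```

Emit:
jog_arm:
  increments:
    - {"slide": [0, 1.5, 0], "rotation": [0, 0, 0]}
    - {"slide": [0, 1.5, 0], "rotation": [0, 0, 0]}
    - {"slide": [0, 0, 0], "rotation": [0, 0, 0]}

```text
time: 11.68
tool_pos: [0.5381, -0.0596, 0.0767]
tool_rot: [-0.0, -0.028, 1.0, -0.0]
contact_force: [-2.6, -4.3, 0.7]
gripper_width: 0.003
```

Emit:
jog_arm:
  increments:
    - {"slide": [0, 1.5, 0], "rotation": [0, 0, 0]}
    - {"slide": [0, 1.5, 0], "rotation": [0, 0, 0]}
    - {"slide": [0, 1, 0], "rotation": [0, 0, 0]}
    - {"slide": [0, 0, 0], "rotation": [0, 0, 0]}

```text
time: 12.02
tool_pos: [0.538, -0.0582, 0.0768]
tool_rot: [-0.0, -0.028, 1.0, -0.003]
contact_force: [-1.6, -13.6, -0.8]
gripper_width: -0.004
```

Emit:
jog_arm:
  increments:
    - {"slide": [0, 1.5, 0], "rotation": [0, 0, 0]}
    - {"slide": [0, 1.5, 0], "rotation": [0, 0, 0]}
    - {"slide": [0, 1, 0], "rotation": [0, 0, 0]}
    - {"slide": [0, 0, 0], "rotation": [0, 0, 0]}

```text
time: 12.35
tool_pos: [0.5389, -0.0534, 0.0776]
tool_rot: [0.001, -0.028, 1.0, -0.003]
contact_force: [0.4, -9.6, 1.2]
gripper_width: -0.002
```

```bash
python3 look.py 9 wrist,top .111;python3 -c "
import cv2
i=cv2.imread('pics/top9.png')[120:240,230:430];cv2.imwrite('pics/t9c.png',cv2.resize(i,None,fx=4,fy=4))"
```

```text
12.35 [ 0.53890083 -0.05342612  0.0776092 ] yaw -176.8217150295259 F [ 0.4 -9.6  1.2] j6 -1.85867712024929
wrist flange 0.84 [336.  267.5] [ 0.5362 -0.0459  0.111 ] tool mm [  2.2   7.5 -33.4]
wrist wing_a 0.96 [597.1 346.2] [0.5745 0.0926 0.111 ] tool mm [-43.7 143.7 -34. ]
wrist wing_a 0.7 [523.9 175.7] [0.4868 0.0319 0.111 ] tool mm [ 47.3  87.9 -33.9]
top flange 0.77 [329.1 179.8] [ 0.5368 -0.0393  0.111 ] tool mm [  1.2  14.1 -33.5]
top wing_a 0.67 [277.6 161.4] [0.5815 0.0962 0.111 ] tool mm [-50.9 146.9 -34. ]
```

View pics/t9c.png

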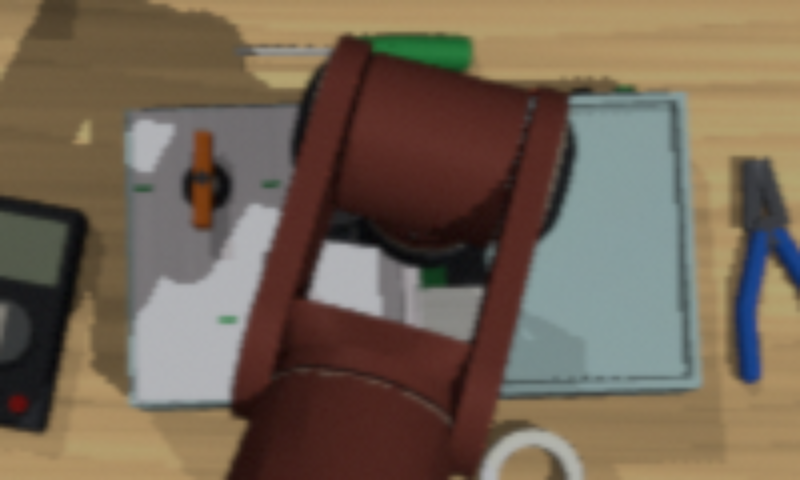

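View pics/wrist9.png

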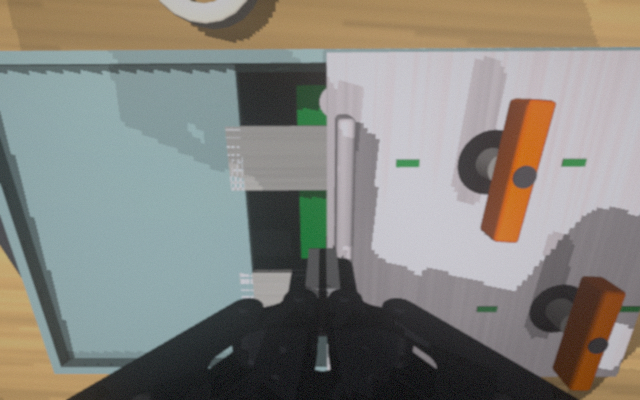

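Emit:
jog_arm:
  increments:
    - {"slide": [0, 1.5, 0], "rotation": [0, 0, 0]}
    - {"slide": [0, 1, 0], "rotation": [0, 0, 0]}
    - {"slide": [0, 0, 0], "rotation": [0, 0, 0]}

```text
time: 12.9
tool_pos: [0.5389, -0.0534, 0.0776]
tool_rot: [0.001, -0.028, 1.0, -0.005]
contact_force: [-0.0, -17.6, 0.2]
gripper_width: -0.001
```

```bash
python3 look.py 10 wrist .111
```

```text
12.9 [ 0.53890019 -0.05337093  0.07762654] yaw -176.81535707517642 F [ -0.  -17.6   0.2] j6 -1.8541921932863716
wrist flange 0.97 [334.7 266.2] [ 0.5356 -0.0464  0.111 ] tool mm [  2.9   6.9 -33.5]
wrist wing_a 0.94 [523.9 179.3] [0.4882 0.0322 0.111 ] tool mm [ 45.7  87.9 -34.4]
wrist wing_a 0.79 [599.5 345.9] [0.5736 0.0933 0.111 ] tool mm [-42.8 144.2 -34.8]
wrist wing_a 0.32 [333.5 194. ] [ 0.4997 -0.0493  0.111 ] tool mm [ 38.8   5.9 -33.5]
```

Emit:
jog_arm:
  increments:
    - {"slide": [0, -8, 0], "rotation": [0, 0, 0]}
    - {"slide": [0, -8, 0], "rotation": [0, 0, 0]}
    - {"slide": [0, 0, -30], "rotation": [0, 0, 0]}
    - {"slide": [0, 0, -30], "rotation": [0, 0, 0]}
    - {"slide": [0, 0, -30], "rotation": [0, 0, 0]}
    - {"slide": [11.5, 26, 0], "rotation": [0, 0, 0]}
    - {"slide": [11.5, 26, 0], "rotation": [0, 0, 0]}
    - {"slide": [11.5, 26, 0], "rotation": [0, 0, 0]}
    - {"slide": [11.5, 26, 0], "rotation": [0, 0, 0]}
    - {"slide": [0, 0, 0], "rotation": [0, 0, 0]}
    - {"slide": [0, 0, 0], "rotation": [0, 0, 0]}
    - {"slide": [0, 0, 0], "rotation": [0, 0, 0]}
  fingers: 0.5

```text
time: 14.05
tool_pos: [0.4872, 0.037, 0.1666]
tool_rot: [0.0, -0.028, 1.0, 0.0]
contact_force: [0.2, 0.0, 0.3]
gripper_width: 0.503
```

```bash
python3 look.py 11 wrist,scene .111
```

```text
14.05 [0.48717374 0.03697301 0.16662626] yaw -176.80202070044058 F [0.2 0.  0.3] j6 -1.7040105493954685
wrist flange 0.61 [210.4 261.3] [ 0.5357 -0.0469  0.111 ] tool mm [-43.7 -86.5  55.6]
wrist wing_a 0.61 [316.7 211. ] [0.4892 0.034  0.111 ] tool mm [-1.8 -3.1 55.6]
scene flange 0.86 [315.4 205.3] [ 0.5366 -0.0489  0.111 ] tool mm [-44.5 -88.6  55.6]
scene flange 0.46 [252.9 155.5] [ 0.3934 -0.3306  0.111 ] tool mm [ 114.2 -361.9   55.3]
scene wing_a 0.4 [357.8 228. ] [0.5764 0.0915 0.111 ] tool mm [-92.1  49.4  55.7]
```

View pics/wrist11.png

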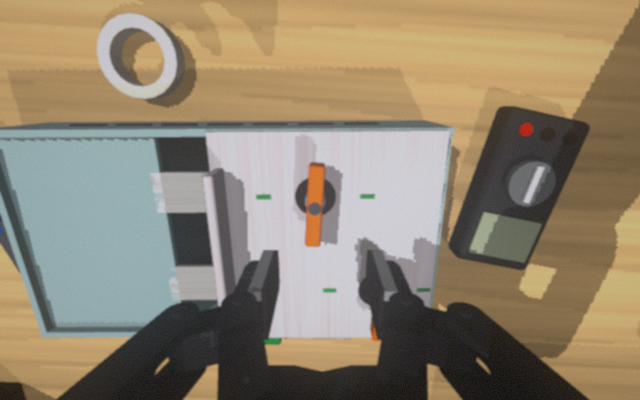

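Run:
```python
from h import *
from scipy.spatial.transform import Rotation as Ro
s=state();q=s['tool_rot'];T=Ro.from_quat([q[1],q[2],q[3],q[0]]).as_matrix();p=np.array(s['tool_pos'])
f=optics.grab_frame('wrist')
for z in(0,-10,-20,-26,-35):
  print(z,[proj(f,p+T@(np.array(v+[z])/1000)).round(0).tolist() for v in([0,21.],[0,-21.],[11,21.],[-11.,21.])])
im=f['frame'][150:350,200:450];cv2.imwrite('pics/w11c.png',cv2.resize(im,None,fx=3,fy=3))
```

```text
0 [[357.0, 241.0], [284.0, 241.0], [358.0, 224.0], [356.0, 258.0]]
-10 [[359.0, 249.0], [282.0, 249.0], [360.0, 231.0], [358.0, 267.0]]
-20 [[361.0, 258.0], [280.0, 258.0], [362.0, 239.0], [360.0, 277.0]]
-26 [[362.0, 264.0], [278.0, 264.0], [363.0, 244.0], [362.0, 283.0]]
-35 [[365.0, 273.0], [276.0, 273.0], [366.0, 252.0], [364.0, 293.0]]
```

View pics/w11c.png

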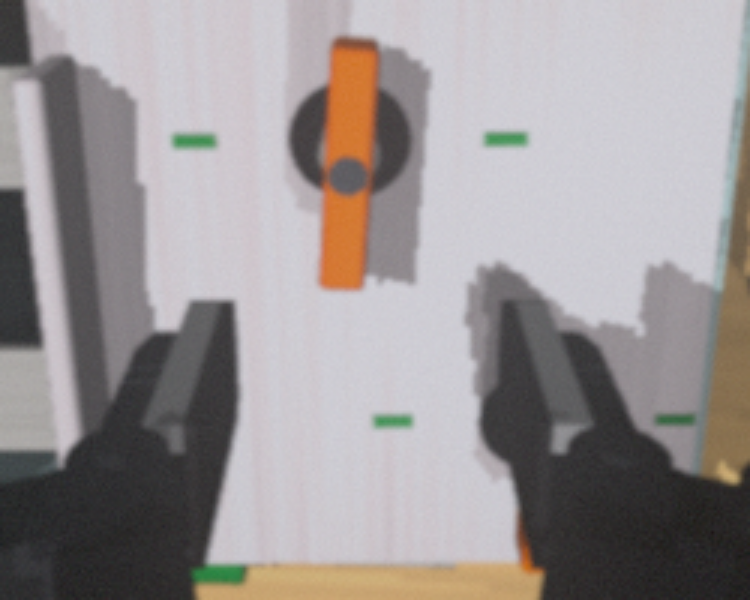

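The cover plate reaches the case's +y end at (448,130–335), so it looks shut. Wing A is at (316,208), still across the slide. I'll shut the fingers and press the stud from above, which also shows where the tips really are.

Emit:
jog_arm:
  increments:
    - {"slide": [-1.8, -3, 20], "rotation": [0, 0, 0]}
    - {"slide": [0, 0, 15], "rotation": [0, 0, 0]}
    - {"slide": [0, 0, 10], "rotation": [0, 0, 0]}
    - {"slide": [0, 0, 10], "rotation": [0, 0, 0]}
    - {"slide": [0, 0, 8], "rotation": [0, 0, 0]}
    - {"slide": [0, 0, 4], "rotation": [0, 0, 0]}
    - {"slide": [0, 0, 4], "rotation": [0, 0, 0]}
    - {"slide": [0, 0, 0], "rotation": [0, 0, 0]}
  fingers: 0

```text
time: 15.07
tool_pos: [0.4887, 0.0337, 0.0952]
tool_rot: [-0.0, -0.028, 1.0, 0.0]
contact_force: [-0.1, 1.0, 0.4]
gripper_width: -0.001
```

Emit:
jog_arm:
  increments:
    - {"slide": [0, 0, 3], "rotation": [0, 0, 0]}
    - {"slide": [0, 0, 3], "rotation": [0, 0, 0]}
    - {"slide": [0, 0, 0], "rotation": [0, 0, 0]}

```text
time: 15.32
tool_pos: [0.4889, 0.0337, 0.0894]
tool_rot: [-0.0, -0.028, 1.0, 0.0]
contact_force: [-0.2, -0.8, -0.7]
gripper_width: -0.003
```

Emit:
jog_arm:
  increments:
    - {"slide": [0, 0, 2], "rotation": [0, 0, 0]}
    - {"slide": [0, 0, 2], "rotation": [0, 0, 0]}
    - {"slide": [0, 0, 0], "rotation": [0, 0, 0]}

```text
time: 15.57
tool_pos: [0.4887, 0.0337, 0.0853]
tool_rot: [-0.0, -0.028, 1.0, 0.0]
contact_force: [-0.6, -0.3, -0.2]
gripper_width: 0.0
```

```bash
python3 look.py 12 wrist,scene .111;python3 -c "
import cv2
i=cv2.imread('pics/scene12.png')[150:290,220:420];cv2.imwrite('pics/s12c.png',cv2.resize(i,None,fx=4,fy=4))"
```

```text
15.5667 [0.48873588 0.03369082 0.08528568] yaw -176.84128736655805 F [-0.6 -0.3 -0.2] j6 -1.7091378402110422
wrist flange 0.91 [173.  333.8] [ 0.5361 -0.0438  0.111 ] tool mm [-43.  -80.  -25.7]
wrist wing_a 0.63 [317.8 261.1] [0.4875 0.0323 0.111 ] tool mm [  1.3  -1.3 -25.7]
scene flange 0.83 [314.3 206.3] [ 0.5415 -0.0505  0.111 ] tool mm [-48.  -86.9 -25.7]
scene wing_a 0.6 [346.9 202.9] [0.4953 0.0342 0.111 ] tool mm [ -6.6   0.2 -25.7]
scene wing_a 0.43 [361.4 227.2] [0.5702 0.0999 0.111 ] tool mm [-85.   61.7 -25.8]
```

View pics/s12c.png

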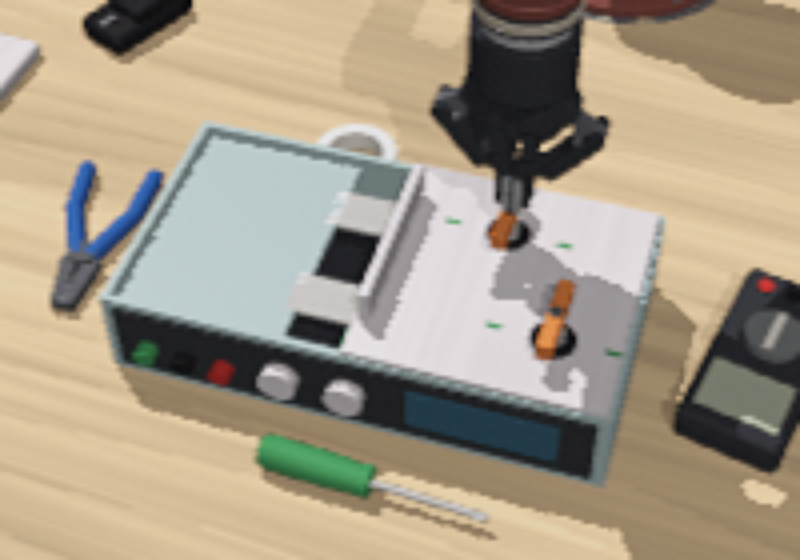

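View pics/wrist12.png

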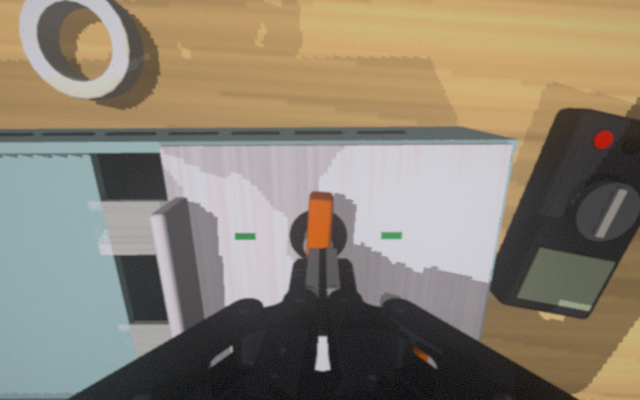

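The fingertips at (320,250) sit right above the middle of wing A and nearly touch it. I'll press in small steps.

Emit:
jog_arm:
  increments:
    - {"slide": [0, 0, 2], "rotation": [0, 0, 0]}
    - {"slide": [0, 0, 2], "rotation": [0, 0, 0]}
    - {"slide": [0, 0, 0], "rotation": [0, 0, 0]}

```text
time: 16.12
tool_pos: [0.4894, 0.0336, 0.0823]
tool_rot: [0.0, -0.028, 1.0, -0.0]
contact_force: [-0.9, 0.4, 3.5]
gripper_width: 0.001
```

Emit:
jog_arm:
  increments:
    - {"slide": [0, 0, 2], "rotation": [0, 0, 0]}
    - {"slide": [0, 0, 2], "rotation": [0, 0, 0]}
    - {"slide": [0, 0, 0], "rotation": [0, 0, 0]}

```text
time: 16.37
tool_pos: [0.4895, 0.0336, 0.0784]
tool_rot: [0.0, -0.028, 1.0, -0.0]
contact_force: [-0.3, 0.4, 4.3]
gripper_width: 0.002
```

Emit:
jog_arm:
  increments:
    - {"slide": [0, 0, 2], "rotation": [0, 0, 0]}
    - {"slide": [0, 0, 2], "rotation": [0, 0, 0]}
    - {"slide": [0, 0, 0], "rotation": [0, 0, 0]}

```text
time: 16.62
tool_pos: [0.4894, 0.0336, 0.0744]
tool_rot: [0.0, -0.028, 1.0, -0.0]
contact_force: [-0.5, 0.1, 4.3]
gripper_width: 0.003
```

Emit:
jog_arm:
  increments:
    - {"slide": [0, 0, 2], "rotation": [0, 0, 0]}
    - {"slide": [0, 0, 2], "rotation": [0, 0, 0]}
    - {"slide": [0, 0, 0], "rotation": [0, 0, 0]}

```text
time: 16.87
tool_pos: [0.4897, 0.0336, 0.0718]
tool_rot: [0.0, -0.028, 1.0, -0.0]
contact_force: [-5.2, 0.6, 10.9]
gripper_width: 0.0
```

Emit:
jog_arm:
  increments:
    - {"slide": [0, 0, 1.5], "rotation": [0, 0, 0]}
    - {"slide": [0, 0, 0], "rotation": [0, 0, 0]}

```text
time: 17.03
tool_pos: [0.4899, 0.0336, 0.0717]
tool_rot: [0.0, -0.028, 1.0, -0.0]
contact_force: [-8.7, 0.8, 18.6]
gripper_width: 0.001
```

```bash
python3 look.py 13 wrist,scene .099;python3 -c "
import cv2
i=cv2.imread('pics/scene13.png')[150:290,220:420];cv2.imwrite('pics/s13c.png',cv2.resize(i,None,fx=4,fy=4))"
```

```text
17.0333 [0.48987984 0.03362295 0.07166819] yaw -176.82634224993066 F [-8.7  0.8 18.6] j6 -1.7091528697187732
wrist flange 0.97 [159.5 352.3] [ 0.5369 -0.0447  0.111 ] tool mm [-42.6 -80.8 -39.3]
wrist wing_a 0.62 [317.8 262.3] [0.4884 0.0323 0.099 ] tool mm [  1.6  -1.3 -27.3]
scene flange 0.77 [315.  205.9] [ 0.5392 -0.0492  0.111 ] tool mm [-44.7 -85.4 -39.3]
scene wing_a 0.61 [357.8 228.6] [0.5685 0.09   0.099 ] tool mm [-81.6  51.9 -27.3]
scene wing_a 0.48 [349.9 205.7] [0.4919 0.0431 0.099 ] tool mm [ -2.6   9.3 -27.3]
```

View pics/s13c.png

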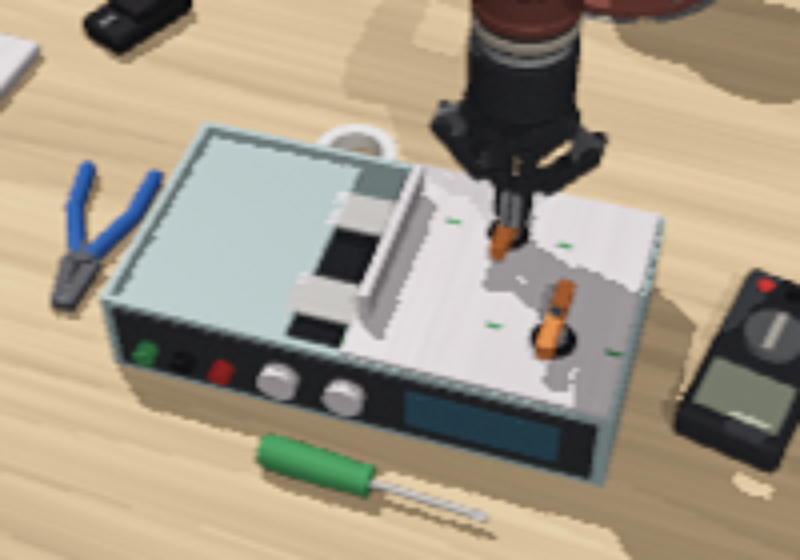

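Emit:
jog_arm:
  increments:
    - {"slide": [0, 0, -12], "rotation": [0, 0, 0]}
    - {"slide": [0, 0, -15], "rotation": [0, 0, 0]}
    - {"slide": [0, 0, 0], "rotation": [0, 0, 0]}
    - {"slide": [0, 0, 0], "rotation": [0, 0, 0]}
    - {"slide": [0, 0, 0], "rotation": [0, 0, 0]}
    - {"slide": [0, -0.6, 12], "rotation": [0, 0, 0]}
    - {"slide": [0, 0, 12], "rotation": [0, 0, 0]}
    - {"slide": [0, 0, 10], "rotation": [0, 0, 0]}
    - {"slide": [0, 0, 5], "rotation": [0, 0, 0]}
    - {"slide": [0, 0, 3], "rotation": [0, 0, 0]}
    - {"slide": [0, 0, 0], "rotation": [0, 0, 0]}
  fingers: 0.5

```text
time: 18.25
tool_pos: [0.4882, 0.0331, 0.0524]
tool_rot: [-0.001, -0.028, 1.0, 0.0]
contact_force: [-0.1, -0.4, -0.2]
gripper_width: 0.498
```

```bash
python3 look.py 14 wrist .099
```

```text
18.25 [0.48822219 0.03313809 0.05236076] yaw -176.83737155692194 F [-0.1 -0.4 -0.2] j6 -1.7103889223609023
```

View pics/wrist14.png

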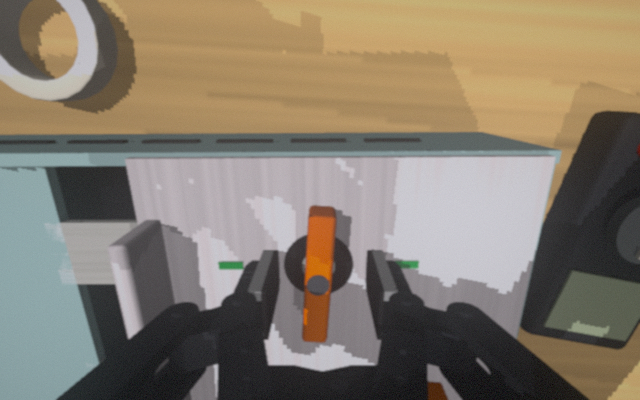

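Emit:
jog_arm:
  increments:
    - {"slide": [0, 0, -5], "rotation": [0, 0, 0]}
    - {"slide": [0, 0, 0], "rotation": [0, 0, 0]}
    - {"slide": [0, 0, 0], "rotation": [0, 0, 0]}
    - {"slide": [0, 0, 0], "rotation": [0, 0, 0]}
    - {"slide": [0, 0, 0], "rotation": [0, 0, 0]}
    - {"slide": [0, 0, 0], "rotation": [0, 0, 0]}
  fingers: 0

```text
time: 18.9
tool_pos: [0.49, 0.0315, 0.0592]
tool_rot: [0.001, -0.028, 1.0, -0.002]
contact_force: [1.2, -6.3, 2.7]
gripper_width: 0.12
```

```bash
python3 look.py 15 wrist .099
```

```text
18.9 [0.49004818 0.03147    0.05923086] yaw -176.83789011417173 F [ 1.2 -6.3  2.7] j6 -1.7103564994527114
wrist wing_a 0.91 [319.4 273.4] [0.4872 0.0311 0.099 ] tool mm [  2.7  -0.4 -39.8]
```

View pics/wrist15.png

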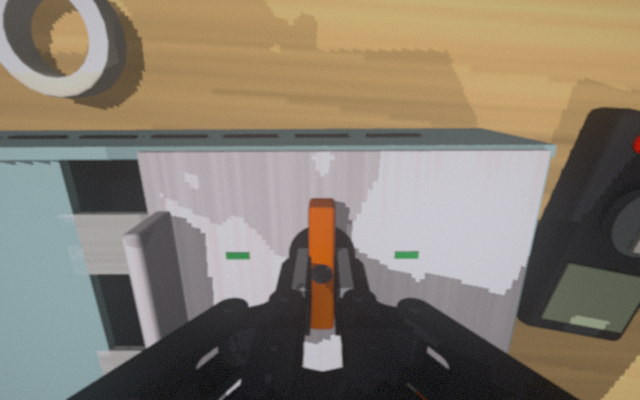

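Wing A sits between the pads at (321,265), with the opening at 0.12. I'll turn it clockwise.

Emit:
jog_arm:
  increments:
    - {"slide": [0, -1, 0], "rotation": [0, 0, 4]}
    - {"slide": [0, 0, 0], "rotation": [0, 0, 6]}
    - {"slide": [0, 0, 0], "rotation": [0, 0, 6]}
    - {"slide": [0, 0, 0], "rotation": [0, 0, 6]}
    - {"slide": [0, 0, 0], "rotation": [0, 0, 6]}
    - {"slide": [0, 0, 0], "rotation": [0, 0, 6]}
    - {"slide": [0, 0, 0], "rotation": [0, 0, 6]}

```text
time: 19.63
tool_pos: [0.4897, 0.0298, 0.0593]
tool_rot: [0.001, 0.318, 0.948, -0.002]
contact_force: [-1.7, -8.7, 4.2]
gripper_width: 0.121
```

Emit:
jog_arm:
  increments:
    - {"slide": [0, 0, 0], "rotation": [0, 0, 6]}
    - {"slide": [0, 0, 0], "rotation": [0, 0, 6]}
    - {"slide": [0, 0, 0], "rotation": [0, 0, 6]}
    - {"slide": [0, 0, 0], "rotation": [0, 0, 6]}
    - {"slide": [0, 0, 0], "rotation": [0, 0, 6]}
    - {"slide": [0, 0, 0], "rotation": [0, 0, 6]}
    - {"slide": [0, 0, 0], "rotation": [0, 0, 6]}
    - {"slide": [0, 0, 0], "rotation": [0, 0, 5]}
    - {"slide": [0, 0, 0], "rotation": [0, 0, 0]}

```text
time: 20.38
tool_pos: [0.4881, 0.0287, 0.0592]
tool_rot: [0.001, 0.669, 0.743, -0.004]
contact_force: [-7.9, -11.9, 7.7]
gripper_width: 0.124
```

```bash
python3 look.py 16 wrist,scene .099;python3 -c "
import cv2
i=cv2.imread('pics/scene16.png')[150:290,220:420];cv2.imwrite('pics/s16c.png',cv2.resize(i,None,fx=4,fy=4))
from plant import state;print(state()['ft_torque'])"
```

```text
20.3833 [0.48807453 0.02873838 0.05922745] yaw 96.03230487283935 F [ -7.9 -11.9   7.7] j6 -0.19107313277415167
wrist wing_a 0.78 [322.  276.9] [0.4878 0.0307 0.099 ] tool mm [  1.7  -0.2 -39.8]
wrist wing_a 0.76 [569.8 172. ] [0.5833 0.0905 0.099 ] tool mm [ 51.1 101.  -40.6]
scene flange 0.89 [315.1 207.3] [ 0.5444 -0.0469  0.111 ] tool mm [-81.5  47.8 -51.4]
scene wing_a 0.56 [361.5 229.7] [0.5687 0.1008 0.099 ] tool mm [ 62.9  87.6 -40.6]
scene wing_a 0.46 [349.3 204.1] [0.4863 0.0394 0.099 ] tool mm [ 10.5  -0.8 -39.8]
[-1.9578912   1.29292675 -0.05882426]
```

View pics/s16c.png

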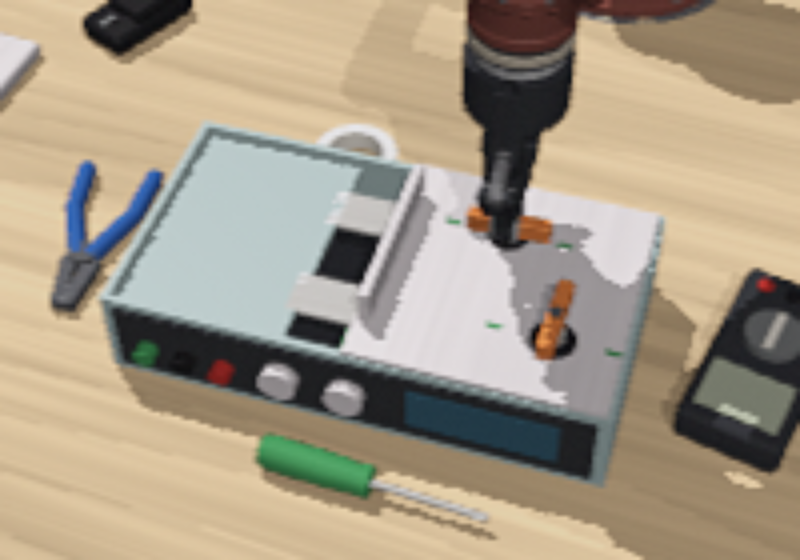

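View pics/wrist16.png

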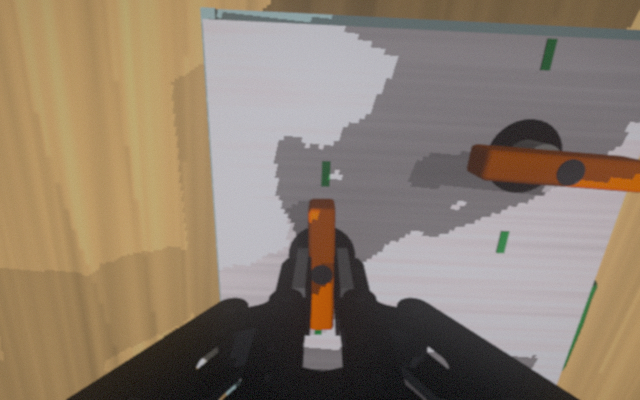

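Emit:
jog_arm:
  increments:
    - {"slide": [0, 0, 0], "rotation": [0, 0, 3]}
    - {"slide": [0, 0, 0], "rotation": [0, 0, 2]}
    - {"slide": [0, 0, 0], "rotation": [0, 0, 0]}

```text
time: 20.93
tool_pos: [0.4879, 0.0287, 0.0592]
tool_rot: [0.001, 0.699, 0.715, -0.004]
contact_force: [-8.4, -11.1, 8.7]
gripper_width: 0.119
```

```bash
python3 look.py 17 wrist .099; python3 -c "
from plant import state;print(state()['ft_torque'])"
```

```text
20.9333 [0.48790599 0.02867888 0.05921496] yaw 91.23529419767458 F [ -8.4 -11.1   8.7] j6 -0.10709990341744284
wrist wing_a 0.94 [563.6 153.4] [0.5833 0.0898 0.099 ] tool mm [ 58.8  96.5 -40.6]
wrist wing_a 0.63 [322.3 274.2] [0.4878 0.0321 0.099 ] tool mm [  3.1  -0.2 -39.8]
[-1.98143854  1.36971734  0.50926774]
```

View pics/wrist17.png

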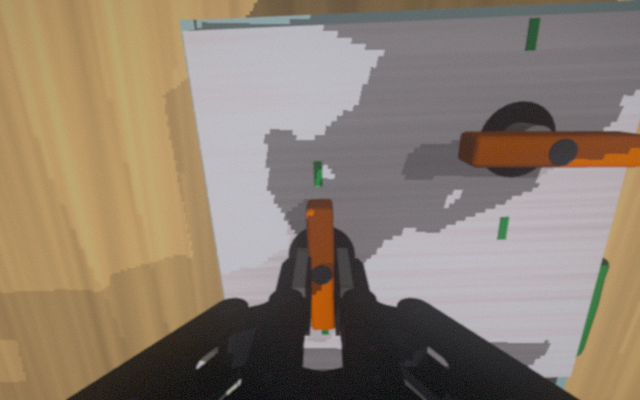

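Wing A lines up with its marks at (318,173) and (325,331), and the moment has risen to 0.5 N m, so it is at its stop. I'll let go, rise and turn back.

Emit:
jog_arm:
  increments:
    - {"slide": [0, 0, 0], "rotation": [0, 0, 0]}
    - {"slide": [0, 0, 0], "rotation": [0, 0, 0]}
    - {"slide": [0, 0, 0], "rotation": [0, 0, 0]}
    - {"slide": [0, 0, -15], "rotation": [0, 0, 0]}
    - {"slide": [0, 0, -30], "rotation": [0, 0, 0]}
    - {"slide": [0, 0, -35], "rotation": [0, 0, 0]}
    - {"slide": [0, 0, -25], "rotation": [0, 0, -4]}
    - {"slide": [0, 0, 0], "rotation": [0, 0, -7]}
    - {"slide": [0, 0, 0], "rotation": [0, 0, -7]}
    - {"slide": [0, 0, 0], "rotation": [0, 0, -7]}
    - {"slide": [0, 0, 0], "rotation": [0, 0, -7]}
    - {"slide": [0, 0, 0], "rotation": [0, 0, -7]}
    - {"slide": [0, 0, 0], "rotation": [0, 0, -7]}
    - {"slide": [0, 0, 0], "rotation": [0, 0, -7]}
    - {"slide": [0, 0, 0], "rotation": [0, 0, -7]}
    - {"slide": [0, 0, 0], "rotation": [0, 0, -7]}
    - {"slide": [0, 0, 0], "rotation": [0, 0, -7]}
    - {"slide": [0, 0, 0], "rotation": [0, 0, -7]}
    - {"slide": [0, 0, 0], "rotation": [0, 0, -7]}
    - {"slide": [0, 0, 0], "rotation": [0, 0, -4]}
  fingers: 0.4

```text
time: 22.75
tool_pos: [0.4891, 0.0324, 0.1631]
tool_rot: [0.0, -0.03, 1.0, 0.0]
contact_force: [0.0, 0.1, 1.1]
gripper_width: 0.404
```

Emit:
jog_arm:
  increments:
    - {"slide": [-30, 19.3, 0], "rotation": [0, 0, 0]}
    - {"slide": [-30, 19.3, 0], "rotation": [0, 0, 0]}
    - {"slide": [-30, 19.3, 0], "rotation": [0, 0, 0]}
    - {"slide": [0, 0, 0], "rotation": [0, 0, 0]}
    - {"slide": [0, 0, 0], "rotation": [0, 0, 0]}
    - {"slide": [0, 0, 0], "rotation": [0, 0, 0]}
  fingers: 0

```text
time: 23.25
tool_pos: [0.5753, 0.095, 0.1627]
tool_rot: [-0.001, -0.028, 1.0, -0.0]
contact_force: [-0.5, 0.1, 0.0]
gripper_width: 0.004
```

```bash
python3 look.py 18 wrist .111
```

```text
23.25 [0.57532045 0.09497228 0.16269514] yaw -176.81484829632993 F [-0.5  0.1  0. ] j6 -1.5903490237918452
wrist flange 0.8 [117.  144.8] [ 0.5354 -0.0465  0.111 ] tool mm [  47.6 -139.1   51.8]
wrist wing_a 0.96 [317.6 207. ] [0.5727 0.0925 0.111 ] tool mm [ 2.7 -2.4 51.7]
wrist wing_a 0.79 [233.5  77. ] [0.4876 0.0341 0.111 ] tool mm [ 90.9 -55.9  51.8]
```

View pics/wrist18.png

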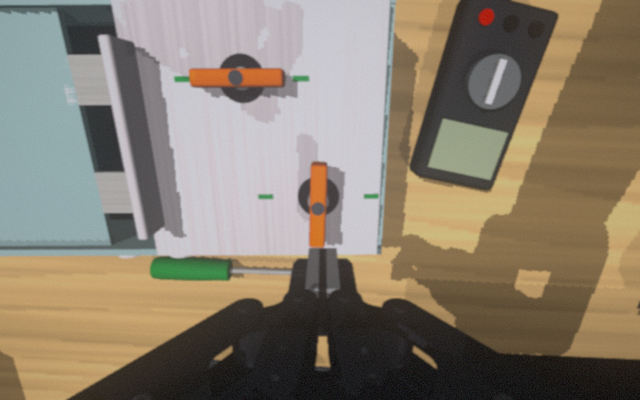

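Wing A lies along its marks at (182,78) and (301,78). Wing B is at (318,206), still across. I'll press B.

Emit:
jog_arm:
  increments:
    - {"slide": [2.7, -2.4, 25], "rotation": [0, 0, 0]}
    - {"slide": [0, 0, 20], "rotation": [0, 0, 0]}
    - {"slide": [0, 0, 15], "rotation": [0, 0, 0]}
    - {"slide": [0, 0, 10], "rotation": [0, 0, 0]}
    - {"slide": [0, 0, 5], "rotation": [0, 0, 0]}
    - {"slide": [0, 0, 3], "rotation": [0, 0, 0]}
    - {"slide": [0, 0, 2], "rotation": [0, 0, 0]}
    - {"slide": [0, 0, 2], "rotation": [0, 0, 0]}
    - {"slide": [0, 0, 2], "rotation": [0, 0, 0]}
    - {"slide": [0, 0, 0], "rotation": [0, 0, 0]}
  fingers: 0

```text
time: 24.23
tool_pos: [0.5738, 0.0922, 0.0811]
tool_rot: [0.001, -0.028, 1.0, -0.0]
contact_force: [-1.8, -0.5, 2.4]
gripper_width: 0.004
```

Emit:
jog_arm:
  increments:
    - {"slide": [0, 0, 2], "rotation": [0, 0, 0]}
    - {"slide": [0, 0, 2], "rotation": [0, 0, 0]}
    - {"slide": [0, 0, 1], "rotation": [0, 0, 0]}
    - {"slide": [0, 0, 0], "rotation": [0, 0, 0]}

```text
time: 24.57
tool_pos: [0.574, 0.0922, 0.0762]
tool_rot: [0.001, -0.028, 1.0, -0.0]
contact_force: [-3.1, -1.2, 5.3]
gripper_width: -0.001
```

Emit:
jog_arm:
  increments:
    - {"slide": [0, 0, 2], "rotation": [0, 0, 0]}
    - {"slide": [0, 0, 1.5], "rotation": [0, 0, 0]}
    - {"slide": [0, 0, 0], "rotation": [0, 0, 0]}

```text
time: 24.82
tool_pos: [0.5741, 0.0922, 0.0727]
tool_rot: [0.001, -0.028, 1.0, -0.0]
contact_force: [-3.0, -0.0, 3.9]
gripper_width: 0.002
```

Emit:
jog_arm:
  increments:
    - {"slide": [0, 0, 1.5], "rotation": [0, 0, 0]}
    - {"slide": [0, 0, 1.5], "rotation": [0, 0, 0]}
    - {"slide": [0, 0, 0], "rotation": [0, 0, 0]}

```text
time: 25.07
tool_pos: [0.5743, 0.0923, 0.0718]
tool_rot: [0.001, -0.028, 1.0, -0.0]
contact_force: [-8.4, -1.3, 14.5]
gripper_width: 0.001
```

Emit:
jog_arm:
  increments:
    - {"slide": [0, 0, 1], "rotation": [0, 0, 0]}
    - {"slide": [0, 0, 0], "rotation": [0, 0, 0]}

```text
time: 25.23
tool_pos: [0.5744, 0.0923, 0.0717]
tool_rot: [0.001, -0.028, 1.0, -0.0]
contact_force: [-10.6, -1.3, 18.8]
gripper_width: -0.0
```

Emit:
jog_arm:
  increments:
    - {"slide": [0, 0, -10], "rotation": [0, 0, 0]}
    - {"slide": [0, 0, -15], "rotation": [0, 0, 0]}
    - {"slide": [0, 0, 0], "rotation": [0, 0, 0]}
    - {"slide": [0, 0, 0], "rotation": [0, 0, 0]}
    - {"slide": [0, 0, 0], "rotation": [0, 0, 0]}
    - {"slide": [0, 0, 12], "rotation": [0, 0, 0]}
    - {"slide": [0, 0, 12], "rotation": [0, 0, 0]}
    - {"slide": [0, 0, 8], "rotation": [0, 0, 0]}
    - {"slide": [0, 0, 3], "rotation": [0, 0, 0]}
    - {"slide": [0, 0, 0], "rotation": [0, 0, 0]}
  fingers: 0.5

```text
time: 26.07
tool_pos: [0.5714, 0.0922, 0.054]
tool_rot: [-0.002, -0.028, 1.0, -0.0]
contact_force: [0.2, 0.1, -0.4]
gripper_width: 0.498
```

```bash
python3 look.py 19 wrist .099
```

```text
26.0667 [0.57141759 0.09223253 0.05396701] yaw -176.8417087082453 F [ 0.2  0.1 -0.4] j6 -1.5944361263835989
wrist wing_a 0.89 [167.9  74.9] [0.4876 0.0327 0.099 ] tool mm [ 87.2 -54.8 -44.7]
wrist wing_a 0.82 [321.9 293.3] [0.5757 0.0932 0.099 ] tool mm [ -4.2   0.8 -45.1]
```

View pics/wrist19.png

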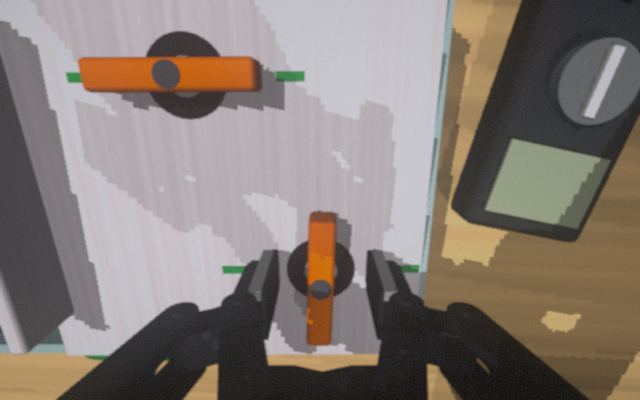

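Wing B is pressed in and sits midway between the open pads at (321,285). I'll shift along the bar, lift 4 mm and close.

Emit:
jog_arm:
  increments:
    - {"slide": [-3, 0.3, -4], "rotation": [0, 0, 0]}
    - {"slide": [0, 0, 0], "rotation": [0, 0, 0]}
    - {"slide": [0, 0, 0], "rotation": [0, 0, 0]}
    - {"slide": [0, 0, 0], "rotation": [0, 0, 0]}
    - {"slide": [0, 0, 0], "rotation": [0, 0, 0]}
    - {"slide": [0, 0, 0], "rotation": [0, 0, 0]}
  fingers: 0

```text
time: 26.72
tool_pos: [0.5777, 0.0919, 0.0625]
tool_rot: [0.002, -0.028, 1.0, -0.001]
contact_force: [0.8, -4.7, 5.8]
gripper_width: 0.114
```

Emit:
jog_arm:
  increments:
    - {"slide": [0, 0, 0], "rotation": [0, 0, 5]}
    - {"slide": [0, 0, 0], "rotation": [0, 0, 6]}
    - {"slide": [0, 0, 0], "rotation": [0, 0, 6]}
    - {"slide": [0, 0, 0], "rotation": [0, 0, 6]}
    - {"slide": [0, 0, 0], "rotation": [0, 0, 6]}
    - {"slide": [0, 0, 0], "rotation": [0, 0, 6]}
    - {"slide": [0, 0, 0], "rotation": [0, 0, 6]}

```text
time: 27.3
tool_pos: [0.5771, 0.0895, 0.0625]
tool_rot: [0.002, 0.326, 0.945, -0.003]
contact_force: [-3.0, -13.1, 8.3]
gripper_width: 0.114
```

Emit:
jog_arm:
  increments:
    - {"slide": [0, 0, 0], "rotation": [0, 0, 6]}
    - {"slide": [0, 0, 0], "rotation": [0, 0, 6]}
    - {"slide": [0, 0, 0], "rotation": [0, 0, 6]}
    - {"slide": [0, 0, 0], "rotation": [0, 0, 6]}
    - {"slide": [0, 0, 0], "rotation": [0, 0, 6]}
    - {"slide": [0, 0, 0], "rotation": [0, 0, 6]}
    - {"slide": [0, 0, 0], "rotation": [0, 0, 6]}
    - {"slide": [0, 0, 0], "rotation": [0, 0, 5]}
    - {"slide": [0, 0, 0], "rotation": [0, 0, 2.5]}
    - {"slide": [0, 0, 0], "rotation": [0, 0, 1.5]}
    - {"slide": [0, 0, 0], "rotation": [0, 0, 0]}

```text
time: 28.22
tool_pos: [0.5745, 0.0881, 0.0624]
tool_rot: [0.001, 0.699, 0.715, -0.006]
contact_force: [-11.5, -16.4, 14.1]
gripper_width: 0.119
```

```bash
python3 look.py 20 wrist .099; python3 -c "
from plant import state;print(state()['ft_torque'])"
```

```text
28.2167 [0.57446189 0.08806468 0.06237733] yaw 91.22688663174632 F [-11.5 -16.4  14.1] j6 0.011350013364362564
wrist wing_a 0.88 [322.3 269. ] [0.5745 0.0923 0.099 ] tool mm [  3.9  -0.1 -36.7]
[-2.82790743  1.87141906  0.50182769]
```

View pics/wrist20.png

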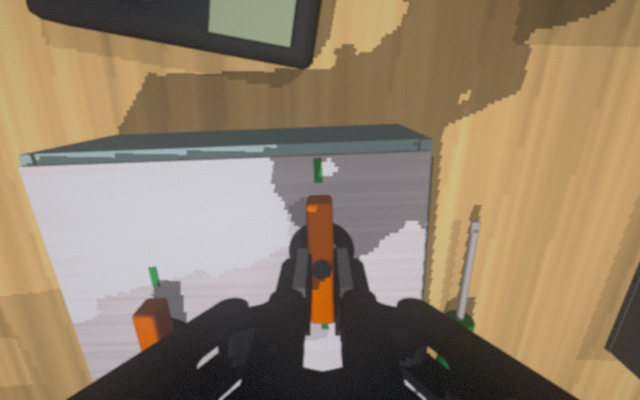

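Wing B lines up with its marks at (318,170) and (325,326), and the moment is 0.5 N m, so it is at its stop. I'll let go and rise.

Emit:
jog_arm:
  increments:
    - {"slide": [0, 0, 0], "rotation": [0, 0, 0]}
    - {"slide": [0, 0, 0], "rotation": [0, 0, 0]}
    - {"slide": [0, 0, 0], "rotation": [0, 0, 0]}
    - {"slide": [0, 0, -15], "rotation": [0, 0, 0]}
    - {"slide": [0, 0, -30], "rotation": [0, 0, 0]}
    - {"slide": [0, 0, -40], "rotation": [0, 0, 0]}
    - {"slide": [-20, 0, -40], "rotation": [0, 0, 0]}
    - {"slide": [-35, 0, -20], "rotation": [0, 0, 0]}
    - {"slide": [-35, 0, 0], "rotation": [0, 0, 0]}
    - {"slide": [-10, 0, 0], "rotation": [0, 0, 0]}
    - {"slide": [0, 0, 0], "rotation": [0, 0, 0]}
    - {"slide": [0, 0, 0], "rotation": [0, 0, 0]}
  fingers: 0.5

```text
time: 29.37
tool_pos: [0.5776, -0.0053, 0.2017]
tool_rot: [-0.001, 0.7, 0.714, -0.0]
contact_force: [0.4, 0.5, 0.4]
gripper_width: 0.503
```

```bash
python3 look.py 21 wrist,scene .099; python3 -c "
import cv2
i=cv2.imread('pics/scene21.png')[150:290,220:420];cv2.imwrite('pics/s21c.png',cv2.resize(i,None,fx=4,fy=4))"
```

```text
29.3667 [ 0.57760472 -0.00530707  0.20170485] yaw 91.11409195072753 F [0.4 0.5 0.4] j6 -0.15824362406660444
wrist flange 0.65 [278.3 239.2] [ 0.5393 -0.0464  0.111 ] tool mm [-40.5 -38.9  90.7]
wrist wing_a 0.9 [320.9  73. ] [0.5743 0.0918 0.099 ] tool mm [ 97.   -1.3 102.9]
wrist wing_a 0.65 [215.8 146.5] [0.4869 0.0324 0.099 ] tool mm [ 39.3 -89.8 102.9]
scene flange 0.64 [311.4 206.5] [ 0.5451 -0.0581  0.111 ] tool mm [-52.3 -33.3  90.7]
scene wing_a 0.64 [359.8 228.8] [0.5673 0.0954 0.099 ] tool mm [100.7  -8.2 102.9]
scene wing_a 0.53 [348.8 206. ] [0.4942 0.0404 0.099 ] tool mm [ 47.1 -82.3 102.9]
```

View pics/wrist21.png

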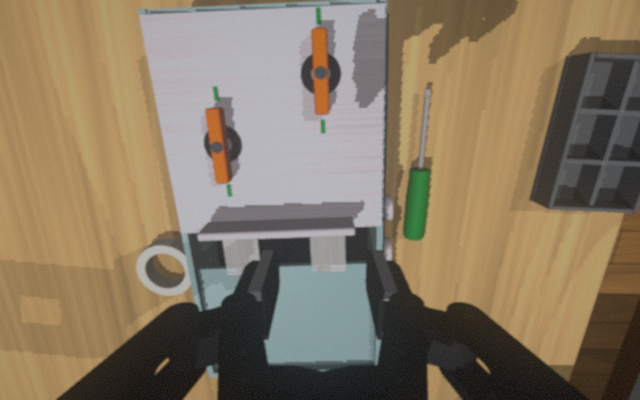

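View pics/s21c.png

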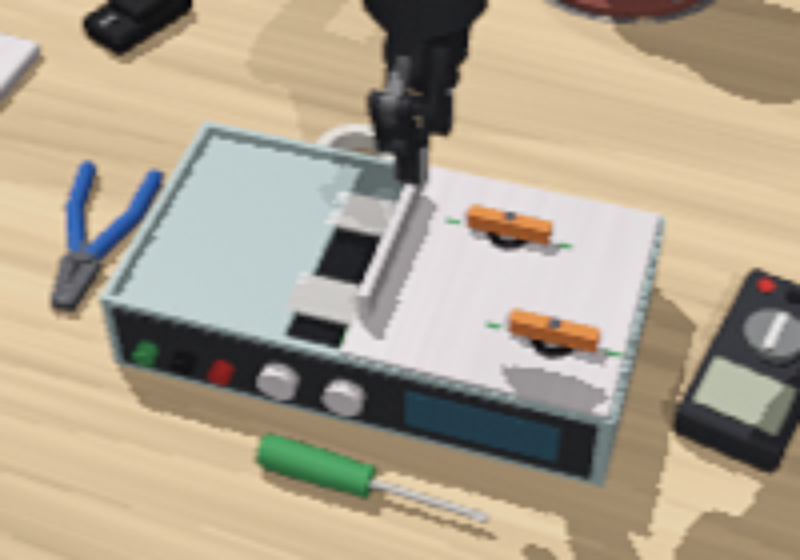

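Both wings lie along their marks. Taken at pressed-in height, the two studs come out 105.7 mm apart, against 105.5 mm expected, so both are still in. The bystanders in view look to be where they were. I'll hand the job in.

```bash
python3 -c "
from plant import manip;print(manip.job_done())"
```

```text
the job is handed in; nothing more can be done
None
```

I pushed the cover shut against its stop and pressed both studs fully in. Then I gripped each wing and turned it a quarter turn clockwise to its stop, backed off and handed in at about 30 s. The hand-in gives no verdict, so the points below are my own checks.

- **Cover:** pushing harder, up to 17.6 N, no longer moved it, and the plate reaches the case's +y end in the pictures.
- **Studs pressed:** each went down about 12 mm and then held against 18–19 N. The last picture, taken at pressed-in height, gives a stud spacing of 105.7 mm against the expected 105.5 mm.
- **Studs turned:** the moment rose to about 0.5 N m at the end of each turn. Both wings line up with their green marks in the last wrist and scene pictures.
- **Clear of everything:** the arm was well above the case with almost no force on it (about 0.5 N). The meter, tape, driver and strippers look unmoved in the pictures; I did not measure any of the bystanders' positions, and did not check the bottle or mouse at the end.

**Disagreement found:** the real fingertips are about 27 mm behind the reported TCP. Because of that, my first two pushes passed over the flange without moving the cover. While closing the cover, the fingers also slipped about 5 mm on the flange near the stop. I set the later heights from where the fingers touched wing A.

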